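# Ease the spring clip off the gear unit's thrust rod with a wedge

## Task

Take the red-handled wedge from its mat, lay its blade flat on the end of the thrust rod and slide it lengthwise under the bridge of the brass spring clip, pushing gently until its jaws have spread past the widest part of the rod and it sits loose on top; do not ram the clip, and do not bear down on the rod or knock the gear unit. Then put the clip in the blue small-parts tray and lay the wedge back flat on its mat, leaving everything else on the bench where it is.

Things in the scene. Friction and masses are not known exactly. Their poses are not given: they have to be found in the camera images.
- unit: Gear unit fixed to the bench: base plate, aluminium box, green end cover, level steel thrust rod. Origin on the bench under the middle of the clip's groove; x along the rod to the gear unit, z up. Rod axis 80 mm up, diameter 20, free end at x -22, groove 15 dia. from x -7 to 7. Slotted guide block x 7 to 27, 50 wide, top 92 up, slot 16 wide; clear above the rod from there to the cover at x 86
- clip_seat (a point): Point on the rod's axis mid-groove, 80 mm up: the seated clip's origin. Axes as the unit's. Rod top 10 above it. Sliding the blade in takes a push that rises to 5 to 12 N as the jaws spread and falls away past the rod's widest part: clip then 8 to 10 mm up, blade tip 45 to 55 past its middle. Blade drawn out, it stays perched astride the rod (8 to 13 up) and lifts off with a few N
- clip: Brass U-shaped spring clip astride the rod in the groove, open side down, 12 mm long along the rod, 20 wide. Origin on the rod's axis when seated, x as the unit's x, z up to the bridge. Bridge underside 12 above the origin, sloping 9.6 deg: 2.9 above the rod's top at the outer end, 0.9 at the inner; top 14 to 16; rigid legs from 5 up to it, 15 apart inside; sprung jaws below, down to -11; 28 g
- wedge: Loose wedge tool, 0.11 to 0.17 kg. Origin on the underside below the middle of the red handle; x to the tip, z up. Handle 90 long (x -45 to 45), 22 wide, 22 high. Steel blade 11 wide, tip at x 129; underside 6 above the origin if straight; 14 thick up to x 59, then tapering evenly to 2.2 at the tip. The blade is bent at its root (x 43), up or down: tip up to 4 high or low, so feel for it
- mat: Black rubber tool mat fixed on the bench, 240 (x) by 130 (y) by 3 mm. Origin at the centre of its underside. It and the tray may have changed places
- tray: Open blue small-parts tray fixed on the bench, 150 (x) by 120 (y) by 45 mm high, walls and floor 4 to 5 mm thick, empty. Origin at the centre of its underside
- screwdriver: Bystander: screwdriver with yellow handle lying on the bench; origin mid underside
- spanner: Bystander: steel spanner lying on the bench; origin mid underside
- cover_ring: Bystander: green ring, 120 mm across, 16 high, lying flat; origin at the centre of its underside
- bearing: Bystander: steel bearing ring, 52 mm across, 15 high; origin at the centre of its underside
- screw_jar: Bystander: clear jar with white cap, 60 mm across, 75 high; origin at the centre of its underside
- gear: Bystander: dark steel hub blank, 56 mm across, 26 high; origin at the centre of its underside
- drill: Bystander: grey and black cordless drill lying on its side, 60 mm high; origin under its barrel
Mind the look-alikes: they are no part of the job. Several things have the shape of the wedge; the one meant has the colours described above.

How it is judged:
On the way, in this order (a step that is already met when the one before it is completed fails the run):
1. the wedge's tip is under the clip's bridge, bearing on it, while the clip is still seated in the groove (x of wedge in the frame of clip above -0.128 m and y of wedge in the frame of clip between -0.015 and 0.015 m and z of wedge in the frame of clip between -0.01 and 0.012 m and contact force between wedge and clip above 0.3 N and distance between clip and clip_seat below 0.004 m), for 0.05 s.
2. the clip's jaws have come up past the rod's widest part (origin over 8 mm above its seat) with the wedge's blade under it (z of clip in the frame of clip_seat above 0.008 m and x of wedge in the frame of clip above -0.105 m and y of wedge in the frame of clip between -0.02 and 0.02 m and z of wedge in the frame of clip below 0.01 m and x of clip in the frame of clip_seat between -0.03 and 0.03 m and y of clip in the frame of clip_seat between -0.02 and 0.02 m), for 0.1 s.
At the end, for the whole second after the job is handed in: The clip lies at rest inside the tray (origin within its walls, under 35 mm above the bench), and the wedge lies flat and at rest, right way up, with the middle of its handle over the mat; both are let go (x of clip in the frame of tray between -0.071 and 0.071 m and y of clip in the frame of tray between -0.056 and 0.056 m and z of clip in the frame of tray below 0.035 m and linear speed of each of clip, wedge below 0.02 m/s and x of wedge in the frame of mat between -0.12 and 0.12 m and y of wedge in the frame of mat between -0.065 and 0.065 m and height (world z) of wedge below 0.012 m and angle between wedge's own z axis and vertical below 0.12 rad); the robot touches nothing.
It fails at once if the wedge pressed on the rod or the gear unit with more than 20 N (contact force between wedge and unit above 20 N).
It fails at once if the wedge pressed on the clip with more than 20 N (contact force between wedge and clip above 20 N).
It fails at once if the gripper or arm pressed on the gear unit with more than 15 N (contact force between any of the fingers, the arm and unit above 15 N).
It fails at once if another thing on the bench was shifted by more than 20 mm (distance of any of screwdriver, spanner, cover_ring, bearing, screw_jar, gear, drill from where it was at the start of the episode above 0.02 m).
It also fails if it takes over 72 s, if anything falls off the work surface, if the arm or the gripper's body presses on something with over 40 N, if the wrist force passes 120 N, or if a joint passes its speed limit or range.

## Robot

A 7-joint arm with a two-finger parallel gripper is mounted at the origin on the work surface. World frame = base frame: x ahead of the robot, y to its left, z up, the work surface at z = 0. Lengths are in m, angles in rad, forces in N, time in s.
With the tool pointing down it reaches from about 0.425 to 0.925 m from the base axis. Payload 6.8 kg.
Tool frame: the origin (TCP) lies at the centre of the arm's flange, where the gripper is bolted on; the fingertips stand 173 mm ahead of it and the grasp point (between the pads) lies 155 mm ahead of it (finger_overhang is the distance from the TCP to the fingertips, in m); y points along the fingers, z is the direction in which the jaws open and shut, and the axes are right-handed (so a half turn about y gives the same grasp; the last joint's range is limited). The gripper opens to 85 mm and grips with 20 to 120 N. Pads are 22 mm wide; open, the fingers measure 114 mm over their backs; the gripper's body (76 mm by 85 mm) begins 54 mm behind the grasp point. The pads swing forward as they close: fully open they stand 13 mm farther back than shut.
Start: joints at [-1.44, 0.477, 0.022, 1.555, -0.011, 1.109, -0.083], TCP at [0.16, 0.656, 0.405] pointing down, gripper open.
Joint ranges: [-2.96, 2.96], [-0.34, 2.1], [-1.41, 1.46], [0.24, 2.44], [-1.37, 4.51], [0.17, 1.92], [-2.96, 2.96]. Speed limits (rad/s): [2.39, 2.39, 3.14, 3.14, 3.14, 3.14, 3.14].

## Interface

Orientations are given as a rotation vector (axis times angle).
In Python, from bench import get_obs, grab_frame, hand_in, finger_overhang gives the robot as it stands. The module is installed in compiled form; this text tells all that it offers.
- The arm moves only by the shell command python3 -m jog 'ROWS' [FORCE]. ROWS is JSON, a list of rows, each a list of 3 entries, a list of its own where there are three numbers: the shift along the tool's x, y, z in cm, then the turn about the tool's y in rad, then the gripper command: -1 is fully open, 1 is shut, values between are in proportion. In form: [[[x, y, z], twist, gripper], ...]. A call has 1 to 10 rows; each row is the pose to reach, as a shift and turn from the pose commanded when the call began, along the tool's axes at that moment; what a row does not reach only later rows make up. A row lasts 1/8 s, in which the tool goes at most 62.5 mm and 10.7 degrees, less where a joint would pass 70% of its speed; a pose out of reach is approached as far as the arm can. A call with a gripper value outside its range is refused whole. The fingers move at their own pace and stop on an object; FORCE is the grip in N (left out, the last holds). Time passes only in rows, so rows that repeat a pose let the fingers close. It gives the time, the measured TCP pose, the force and the opening at its end, in the units of the state.
- get_obs(): the state, without advancing time (a new reading comes with each control period).
- grab_frame(name): name is "scene" or "top" or "wrist"; returns a dict with "image" (420x560x3 uint8, blue, green, red), "fx", "fy", "cx", "cy" (pixels), "origin" and "rotation" of the camera in the world. Camera axes: x right, y up, looking along -z (the intrinsics and any distortion apply to the point x, -y, -z); pixel columns grow to the right and rows downward; lengths in m; the calibration is good to about 2 mm. A picture is of the moment at which its call begins. There is no depth.
- hand_in(): hands the job in, once; it reports no verdict.
The state is a dict: "clock": time; "joints": joint angles; "qvel": joint speeds; "tau": joint torques, N m; "tcp_pos": TCP position; "orientation": TCP orientation; "contact_force": force on the tool from outside, world axes, zero at the start; "moment": the same for the moment, N m; "grip_width": finger opening in m.
Only numpy, scipy, OpenCV 4.12 (cv2) and the standard library are available. Lean on these libraries where they do the work, as an engineer would, in place of code of your own. Each camera call takes 0.05 s, during which the arm holds its last target.

## Working session

There is one attempt and no reset: what is moved stays moved. The work goes in short steps, Python scripts to look and compute and a shell command to move; the robot and the scene stay as the last step left them, time stands still between calls to the robot, and variables do not carry over. Pictures are saved under pics/ and viewed, and the job is handed in when it is done.

```bash
ls; mkdir -p pics; cat > h.py <<'E'
import numpy as np,cv2
from bench import get_obs,grab_frame,hand_in,finger_overhang
from scipy.spatial.transform import Rotation as R
def pic(n,f):
    d=grab_frame(n); cv2.imwrite(f'pics/{f}.png',d['image']); np.savez(f'pics/{f}.npz',**{k:v for k,v in d.items()}); return d
def load(f): 
    return dict(np.load(f'pics/{f}.npz',allow_pickle=True))
def ray(d,u,v):
    r=np.array([(u-d['cx'])/d['fx'],-(v-d['cy'])/d['fy'],-1.]); return np.array(d['rotation'])@r
def atz(d,u,v,z):
    r=ray(d,u,v);o=np.array(d['origin']);return o+r*(z-o[2])/r[2]
def proj(d,p):
    c=np.array(d['rotation']).T@(np.array(p)-d['origin']); return d['cx']+d['fx']*c[0]/-c[2], d['cy']-d['fy']*c[1]/-c[2]
def crop(f,x0,y0,x1,y1,out):
    im=cv2.imread(f'pics/{f}.png')[y0:y1,x0:x1]; s=min(800/(x1-x0),600/(y1-y0)); cv2.imwrite(f'pics/{out}.png',cv2.resize(im,None,fx=s,fy=s,interpolation=cv2.INTER_CUBIC)); print('scale',s)
E
python3 - <<'E'
from h import *
for n in ['scene','top','wrist']:
    d=pic(n,n+'0'); print(n,d.keys(),d['fx'],d['fy'],d['cx'],d['cy'],d['origin'],np.round(d['rotation'],3).tolist())
o=get_obs()
for k in o: print(k,np.round(o[k],4))
print(finger_overhang)
E
```

```text
pics
scene dict_keys(['image', 'fx', 'fy', 'cx', 'cy', 'origin', 'rotation']) 416.198082615513 416.198082615513 286.2349718993877 206.93012067978648 [1.01130174 0.44507884 0.89835789] [0.37, 0.813, 2.217]
top dict_keys(['image', 'fx', 'fy', 'cx', 'cy', 'origin', 'rotation']) 480.0063178036445 480.0063178036445 277.1335048978579 204.68571027740788 [ 0.1601977  -0.04872259  1.59763959] [0.167, -0.171, -1.578]
wrist dict_keys(['image', 'fx', 'fy', 'cx', 'cy', 'origin', 'rotation']) 362.9276607938444 362.9276607938444 276.1538731216514 210.74609715809507 [0.08956393 0.67154965 0.37341084] [-0.243, -0.189, 1.324]
clock 0.15
joints [-1.4401  0.4776  0.0224  1.5562 -0.0115  1.1093 -0.0831]
qvel [-0.0004 -0.003   0.0012 -0.0031  0.0007  0.0006 -0.0004]
tau [ 2.30000e-03 -5.96925e+01  1.60990e+00 -2.81494e+01  1.27000e-02
  6.40000e-03 -0.00000e+00]
tcp_pos [0.1596 0.6556 0.4039]
orientation [-1.5641  0.1876 -0.1875]
contact_force [-0.2314  0.1135  0.4242]
moment [0.0098 0.0963 0.0035]
grip_width 0.0857
0.1734
```

```bash
sed -i "s/np.array(d\['rotation'\])/R.from_rotvec(np.array(d['rotation'])).as_matrix()/" h.py; python3 -c "
from h import *
o=get_obs();print(R.from_rotvec(o['orientation']).as_matrix().round(3))"
```

```text
[[ 0.972 -0.     0.237]
 [-0.237 -0.001  0.972]
 [ 0.    -1.    -0.001]]
```

View pics/scene0.png

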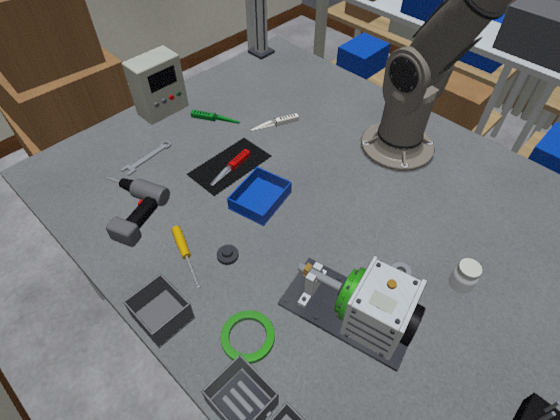

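View pics/top0.png

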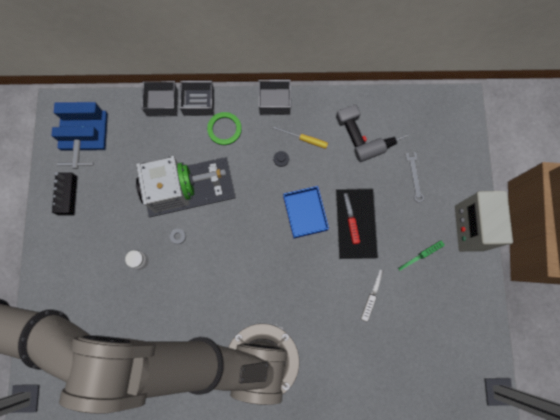

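View pics/wrist0.png

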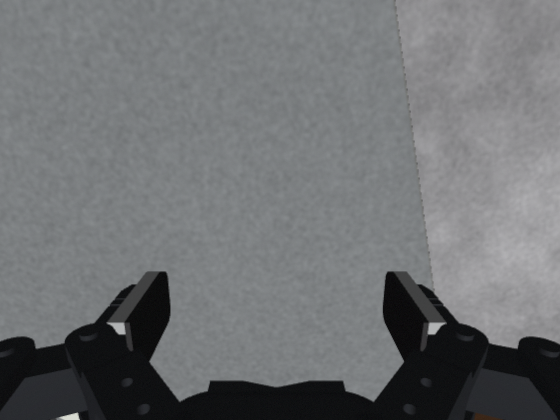

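```bash
python3 - <<'E'
from h import *
d=load('top0'); 
for n,u,v,z in [('base',265,360,0),('matTL',336,190,.003),('matBR',377,258,.003),('matTR',374,189,.003),('matBL',338,258,.003),('handle end',357,243,.02),('tip',348,195,.01),('tray',306,212,.045),('clip',221,172,.09),('rodend',227,172,.09),('cover',185,181,.08)]:
  print(n,atz(d,u,v,z).round(3))
crop('top0',120,130,260,235,'c1');crop('top0',270,160,400,270,'c2'); crop('scene0',180,130,310,230,'c3');crop('scene0',270,240,430,360,'c4')
E
```

```text
base [ 0.003 -0.009  0.   ]
matTL [ 0.557 -0.257  0.003]
matBR [ 0.322 -0.384  0.003]
matTR [ 0.558 -0.387  0.003]
matBL [ 0.324 -0.254  0.003]
handle end [ 0.371 -0.317  0.02 ]
tip [ 0.537 -0.296  0.01 ]
tray [ 0.473 -0.149  0.045]
clip [0.601 0.127 0.09 ]
rodend [0.6   0.108 0.09 ]
cover [0.574 0.246 0.08 ]
scale 5.714285714285714
scale 5.454545454545454
scale 6.0
scale 5.0
```

View pics/c1.png

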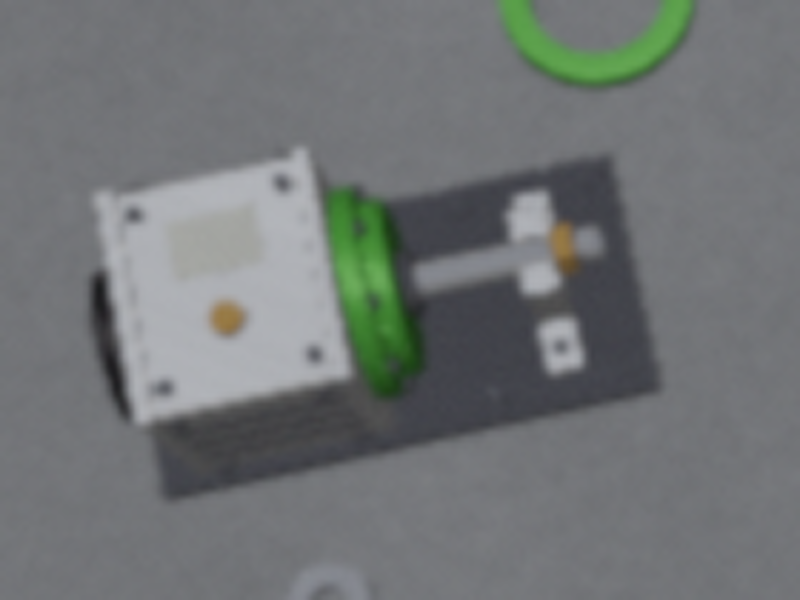

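View pics/c2.png

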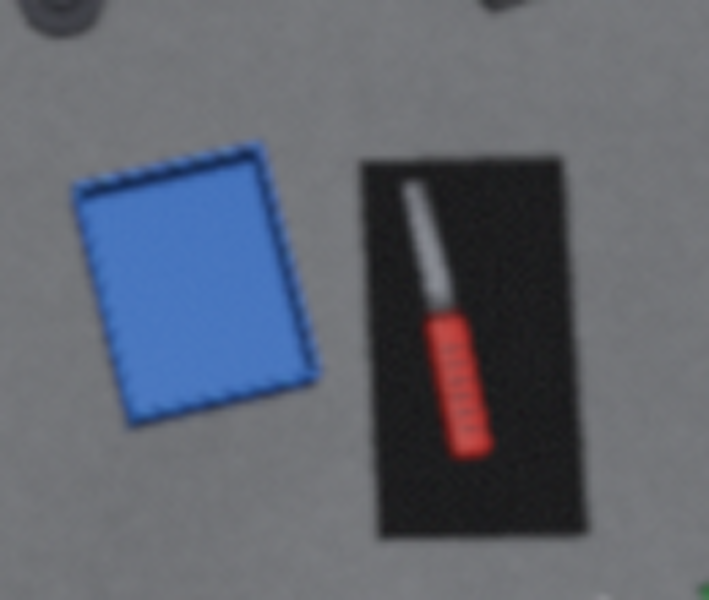

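View pics/c3.png

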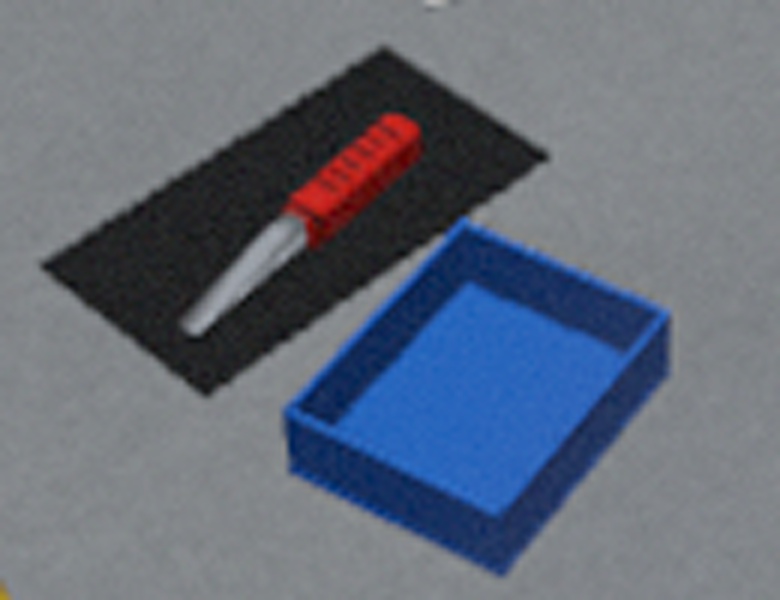

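View pics/c4.png

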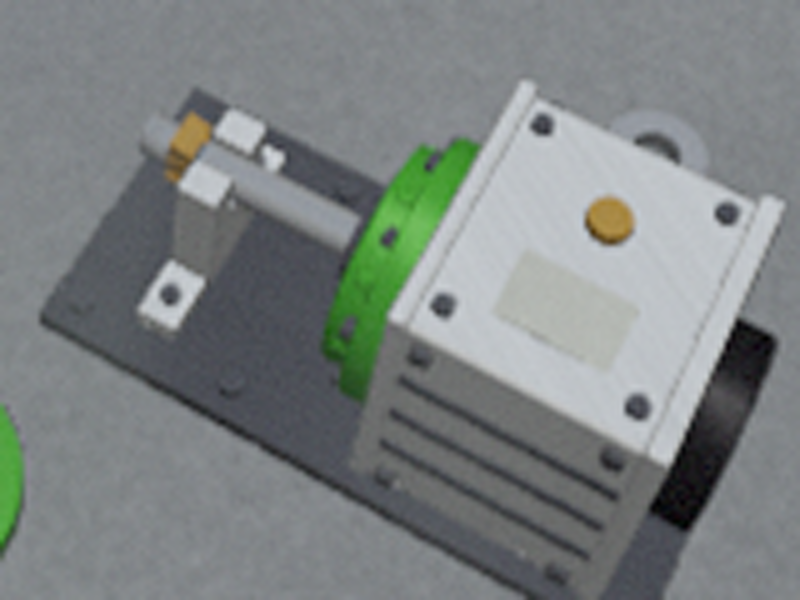

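```bash
python3 - <<'E'
from h import *
d=load('top0'); 
def c1(u,v,z): return atz(d,120+u/5.714-.4,130+v/5.714-.4,z)
def c2(u,v,z): return atz(d,270+u/5.4545-.4,160+v/5.4545-.4,z)
yaw=lambda a,b: np.degrees(np.arctan2(*(b-a)[[1,0]]))
a,b=c1(600,240,.09),c1(415,278,.09);print('rod',a.round(4),b.round(4),yaw(a,b))
a,b=c1(660,388,.006),c1(170,498,.006);print('plate',a.round(4),b.round(4),yaw(a,b), yaw(c1(660,388,.006),c1(612,155,.006))-90+180)
p=c1(563,248,.095);print('clip top',p.round(4))
a,b=c2(472,455,.025),c2(447,315,.025);print('handle',a,b,yaw(a,b),np.linalg.norm(a-b))
t=c2(413,183,.01);print('tip',t,np.linalg.norm(t-a),yaw(a,t))
for u,v in [(362,160),(562,158),(587,532),(380,537)]: print('mat',c2(u,v,.003).round(4))
for u,v in [(75,185),(260,143),(320,378),(130,427)]: print('tray',c2(u,v,.045).round(4))
E
```

```text
rod [0.6017 0.1156 0.09  ] [0.5807 0.2207 0.09  ] 101.32818255097936
plate [0.5342 0.0881 0.006 ] [0.4714 0.3772 0.006 ] 102.25397858905356 101.57704018690086
clip top [0.5958 0.1361 0.095 ]
handle [ 0.37022384 -0.31312259  0.025     ] [ 0.4564808  -0.30204617  0.025     ] 7.317410957822137 0.08696523060011857
tip [ 0.54336813 -0.28717215  0.01      ] 0.17571957744392824 8.523902102654434
mat [ 0.5603 -0.2569  0.003 ]
mat [ 0.5599 -0.3825  0.003 ]
mat [ 0.3251 -0.3845  0.003 ]
mat [ 0.3237 -0.2584  0.003 ]
tray [ 0.5365 -0.0757  0.045 ]
tray [ 0.5614 -0.1894  0.045 ]
tray [ 0.4153 -0.2208  0.045 ]
tray [ 0.3872 -0.1061  0.045 ]
```

```bash
python3 -m jog '[[[29,0,-24.5],0.55,-1],[[29,0,-24.5],0.55,-1],[[29,0,-24.5],0.55,-1],[[40,0,-34],0.8,-1],[[50,0,-42],1.0,-1],[[59,0,-49.2],1.128,-1],[[59,0,-49.2],1.128,-1],[[59,0,-49.2],1.128,-1],[[59,0,-49.2],1.128,-1],[[59,0,-49.2],1.128,-1]]' 60
```

```text
clock: 1.4
tcp_pos: [0.5316, 0.1514, 0.4048]
orientation: [-1.299, 1.057, -1.057]
contact_force: [0.8, 0.9, -0.1]
grip_width: 0.0855
```

```bash
cat >> h.py <<'E'
def st():
    o=get_obs(); M=R.from_rotvec(o['orientation']).as_matrix(); y=np.degrees(np.arctan2(M[1,0],M[0,0]))
    print('t',round(float(o['clock']),2),'tcp',np.round(o['tcp_pos'],4),'yaw',round(y,2),'F',np.round(o['contact_force'],2),'M',np.round(o['moment'],2),'w',round(float(o['grip_width']),4)); return o,M,y
def to(p,yaw):
    o,M,y=st(); d=M.T@(np.array(p)-o['tcp_pos'])*100; dy=(yaw-y+180)%360-180
    print('shift cm',d.round(2),'twist',round(float(-np.radians(dy)),3))
E
python3 -c "
from h import *
to([.617,.038,.405],-78.3)"
```

```text
t 1.4 tcp [0.5316 0.1514 0.4048] yaw -78.28 F [ 0.75  0.91 -0.06] M [ 0.07 -0.09 -0.01] w 0.0855
shift cm [12.84 -0.03  6.05] twist 0.0
```

```bash
python3 -m jog '[[[12.8,0,6],0,-1],[[12.8,0,6],0,-1],[[12.8,0,6],0,-1],[[12.8,0,6],0,-1]]'; python3 -c "
from h import *
st(); d=pic('wrist','w1'); print(d['origin'],R.from_rotvec(d['rotation']).as_matrix().round(3))"
```

```text
clock: 1.9
tcp_pos: [0.6157, 0.039, 0.4043]
orientation: [-1.299, 1.06, -1.059]
contact_force: [0.4, 0.4, 0.2]
grip_width: 0.0854
t 1.9 tcp [0.6157 0.039  0.4043] yaw -78.44 F [0.45 0.44 0.24] M [-0.01  0.02 -0.04] w 0.0854
[0.6009224  0.10827935 0.37384641] [[ 0.979 -0.194 -0.056]
 [ 0.202  0.94   0.276]
 [-0.001 -0.282  0.96 ]]
```

View pics/w1.png

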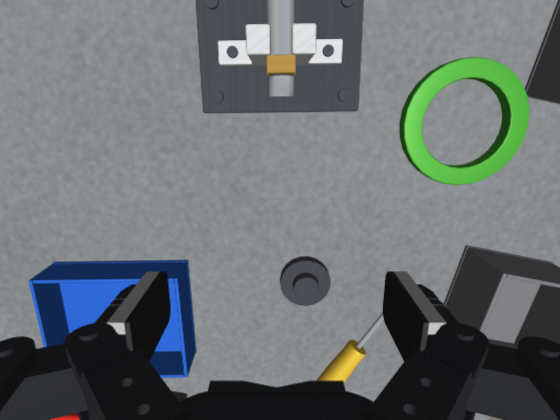

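```bash
python3 -c "
from h import *
crop('w1',200,0,360,120,'c5')"
```

```text
scale 5.0
```

View pics/c5.png

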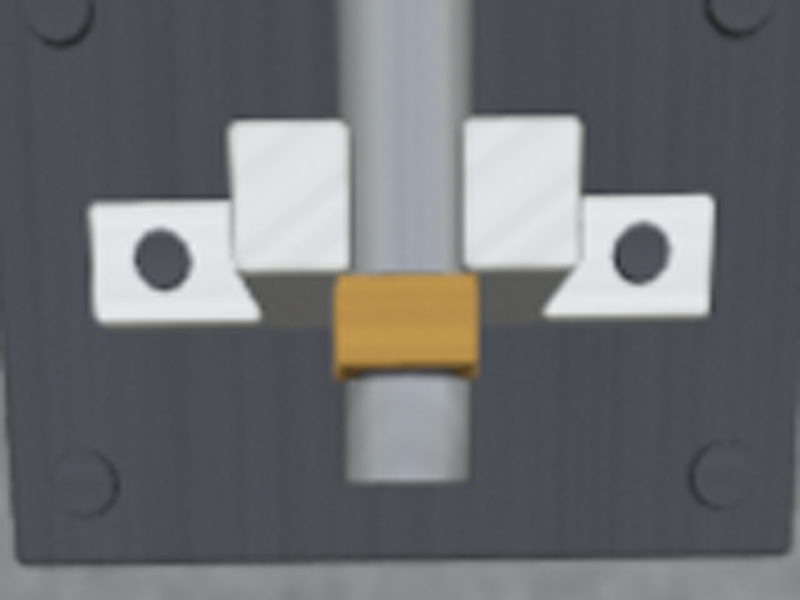

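```bash
cat > fit.py <<'E'
from h import *
from scipy.optimize import least_squares
d=load('w1')
obs=[((27,25,92),(230,121)),((27,-25,92),(581,117)),((7,25,92),(235,270)),((7,-25,92),(578,267)),((7,8,92),(348,270)),((7,-8,92),(466,267)),((27,8,92),(348,123)),((27,-8,92),(466,119)),
((-22,0,90),(407,482)),((-6,10,94),(337,366)),((-6,-10,94),(476,366)),((6,10,96),(335,277)),((6,-10,96),(476,277))]
def P(q):
    c,s=np.cos(q[2]),np.sin(q[2]); return lambda p: np.array([q[0]+(c*p[0]-s*p[1])/1e3,q[1]+(s*p[0]+c*p[1])/1e3,p[2]/1e3+q[3]])
def res(q):
    f=P(q);r=[]
    for p,(u,v) in obs:
        a=proj(d,f(p)); r+=[a[0]-(200+u/5-.4),a[1]-(v/5-.4)]
    return np.array(r+[q[3]*300])
s=least_squares(res,[.597,.136,np.radians(101.7),0],loss='soft_l1');q=s.x
print(q[:2],np.degrees(q[2]),q[3]);print(res(q)[:-1].reshape(-1,2).round(2))
E
sed -i "s/R.from_rotvec(np.array(d\['rotation'\])).as_matrix()/R.from_rotvec(np.array(d['rotation'])).as_matrix()/" h.py; python3 fit.py
```

```text
[0.59841128 0.13627796] 102.06727185785196 -0.0018107045823819116
[[-0.2  -0.22]
 [ 0.29 -0.03]
 [-0.33  0.54]
 [ 0.25  0.56]
 [ 0.58  0.34]
 [-0.88  0.75]
 [ 0.23 -0.83]
 [-0.75 -0.22]
 [-0.02 -0.02]
 [ 0.21  0.11]
 [-0.1  -0.11]
 [ 0.3  -0.26]
 [ 0.15 -0.5 ]]
```

```bash
python3 -c "
from h import *
to([.425,-.306,.36],-172)"
```

```text
t 1.95 tcp [0.6151 0.0407 0.4042] yaw -78.29 F [1.31 0.19 0.04] M [ 0.02 -0.02  0.05] w 0.0857
shift cm [ 30.1    4.42 -25.65] twist 1.636
```

```bash
python3 -m jog '[[[30.1,4.4,-25.7],1.636,-1],[[30.1,4.4,-25.7],1.636,-1],[[30.1,4.4,-25.7],1.636,-1],[[30.1,4.4,-25.7],1.636,-1],[[30.1,4.4,-25.7],1.636,-1],[[30.1,4.4,-25.7],1.636,-1],[[30.1,4.4,-25.7],1.636,-1],[[30.1,4.4,-25.7],1.636,-1],[[30.1,4.4,-25.7],1.636,-1],[[30.1,4.4,-25.7],1.636,-1]]'; python3 -m jog '[[[0,0,0],0,-1]]';  python3 -c "
from h import *
st(); d=pic('wrist','w2'); print(d['origin'],R.from_rotvec(d['rotation']).as_matrix().round(3))"
```

```text
clock: 3.2
tcp_pos: [0.4257, -0.3049, 0.3603]
orientation: [-0.155, 2.149, -2.146]
contact_force: [0.1, 1.0, -0.2]
grip_width: 0.0856
clock: 3.32
tcp_pos: [0.4254, -0.3057, 0.3606]
orientation: [-0.154, 2.148, -2.146]
contact_force: [-0.0, -0.3, 0.8]
grip_width: 0.0853
t 3.33 tcp [ 0.4254 -0.3057  0.3606] yaw -171.76 F [-0.04 -0.34  0.82] M [-0.05  0.04 -0.08] w 0.0853
[ 0.49602366 -0.29636053  0.33016188] [[ 0.144  0.949  0.279]
 [-0.99   0.139  0.039]
 [-0.002 -0.282  0.959]]
```

View pics/w2.png

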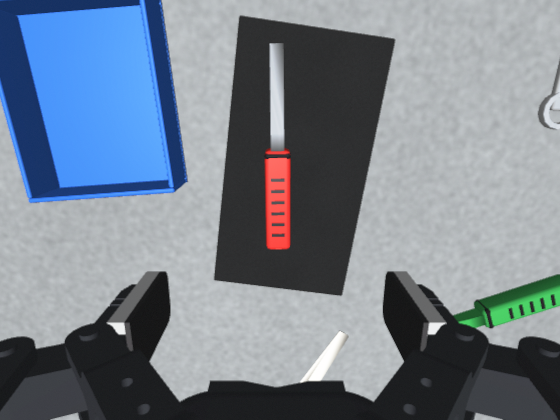

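```bash
python3 -c "
from h import *
crop('w2',215,30,335,150,'c6');crop('w2',215,140,335,260,'c7')"
```

```text
scale 5.0
scale 5.0
```

View pics/c6.png

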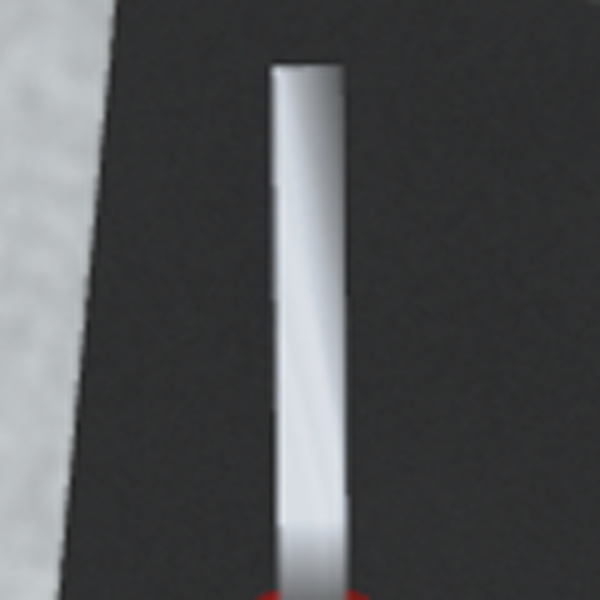

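View pics/c7.png

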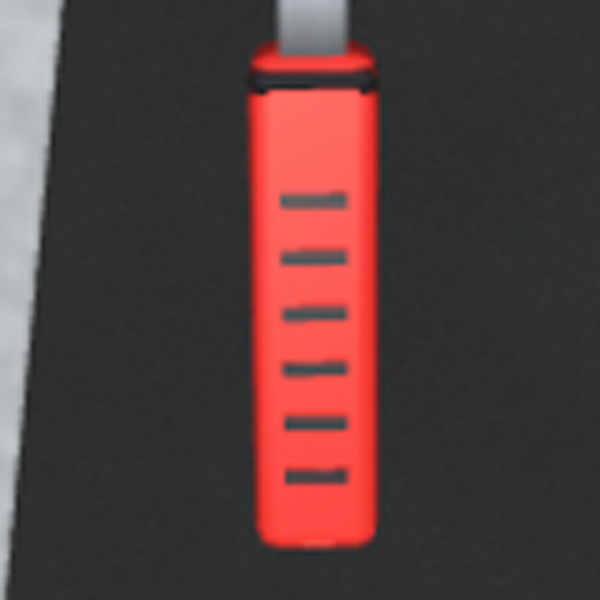

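```bash
cat > fitw.py <<'E'
from h import *
from scipy.optimize import least_squares
d=load('w2')
o7=(215,140);o6=(215,30)
obs=[((45,0,22),(313,46),o7),((40,11,18),(249,95),o7),((40,-11,18),(379,95),o7),((-45,0,14),(317,547),o7),((-40,11,18),(258,520),o7),((-40,-11,18),(376,520),o7)]
tip=[((129,5.5),(272,66)),((129,-5.5),(345,66))]
root=[((60,5.5),(277,520)),((60,-5.5),(347,520))]
def res(q):
    c,s=np.cos(q[2]),np.sin(q[2]); f=lambda p: np.array([q[0]+(c*p[0]-s*p[1])/1e3,q[1]+(s*p[0]+c*p[1])/1e3,p[2]/1e3+.003])
    r=[]
    def add(p,uv,o):
        a=proj(d,f(p)); r.extend([a[0]-(o[0]+uv[0]/5-.4),a[1]-(o[1]+uv[1]/5-.4)])
    for p,uv,o in obs: add(p,uv,o)
    for p,uv in tip: add((p[0],p[1],8.2+q[3]*1e3),uv,o6)
    for p,uv in root: add((p[0],p[1],20+q[3]*1e3*.2),uv,o6)
    return np.array(r)
s=least_squares(res,[.413,-.307,np.radians(8),0],loss='soft_l1',f_scale=.5,x_scale=[.01,.01,.1,.001]);q=s.x
print(q[:2],np.degrees(q[2]),'bend',q[3]);print(res(q).reshape(-1,2).round(2))
o,M,y=st(); g=M.T@(np.array([q[0],q[1],0])-o['tcp_pos']); print('wedge origin in tool (m)',g.round(4))
E
python3 fitw.py
python3 - <<'E'
from h import *
d=load('w2')
o,M,y=st()
# tip/handle midline lateral in tool frame, by pixel
for n,u,v,z in [('tip',215+308.5/5-.4,30+66/5-.4,.0112),('hf',215+314/5-.4,140+95/5-.4,.021),('hr',215+317/5-.4,140+520/5-.4,.021)]:
    print(n,(M.T@(atz(d,u,v,z)-o['tcp_pos'])).round(4))
d1=load('w1')
E
```

```text
[ 0.41365172 -0.30917729] 8.826696961231328 bend 0.011962716006741134
[[ 0.03  3.06]
 [-0.05 -1.31]
 [-0.19 -1.54]
 [ 0.04 -0.71]
 [-0.23  1.37]
 [ 0.26  1.17]
 [ 0.24  0.05]
 [-0.19 -0.1 ]
 [ 0.41  0.08]
 [-0.24 -0.04]]
t 3.38 tcp [ 0.4252 -0.306   0.3606] yaw -171.83 F [-0.06  1.09 -0.7 ] M [ 0.02 -0.01  0.01] w 0.0858
wedge origin in tool (m) [0.012  0.3606 0.0018]
t 3.38 tcp [ 0.4252 -0.306   0.3606] yaw -171.83 F [-0.06  1.09 -0.7 ] M [ 0.02 -0.01  0.01] w 0.0858
tip [-1.187e-01  3.495e-01  3.000e-04]
hf [-0.0267  0.3396  0.0014]
hr [0.0508 0.3396 0.0022]
```

```bash
sed -i "s/    return np.array(r)/    r=np.array(r); r[[3,5,9,11]]=0; r[[17,19]]=0; return r/" fitw.py; sed -i "s/((45,0,22),(313,46),o7)/((43,0,22),(313,66),o7)/; s/((-45,0,14)/((-44,0,19)/" fitw.py; python3 fitw.py
```

```text
[ 0.4144258  -0.30906066] 8.825668584672682 bend 0.006750316154469004
[[ 0.05  0.52]
 [-0.06  0.  ]
 [-0.19  0.  ]
 [ 0.04 -0.43]
 [-0.25  0.  ]
 [ 0.26  0.  ]
 [ 0.36  0.03]
 [-0.3  -0.11]
 [ 0.42  0.  ]
 [-0.26  0.  ]]
t 3.38 tcp [ 0.4252 -0.306   0.3606] yaw -171.83 F [-0.06  1.09 -0.7 ] M [ 0.02 -0.01  0.01] w 0.0858
wedge origin in tool (m) [0.0113 0.3606 0.0018]
```

```bash
python3 -m jog '[[[0.1,5,0.18],-0.011,-1],[[0.1,10,0.18],-0.011,-1],[[0.1,14,0.18],-0.011,-1],[[0.1,16.5,0.18],-0.011,-1],[[0.1,17.6,0.18],-0.011,-1],[[0.1,17.6,0.18],-0.011,-1]]' 60;  python3 -c "
from h import *
st(); d=pic('wrist','w3')"
```

```text
clock: 4.12
tcp_pos: [0.4242, -0.3089, 0.1847]
orientation: [-0.162, 2.144, -2.143]
contact_force: [-0.0, -0.3, 0.1]
grip_width: 0.0853
t 4.12 tcp [ 0.4242 -0.3089  0.1847] yaw -171.38 F [-0.04 -0.3   0.1 ] M [-0.04 -0.05  0.03] w 0.0853
```

View pics/w3.png

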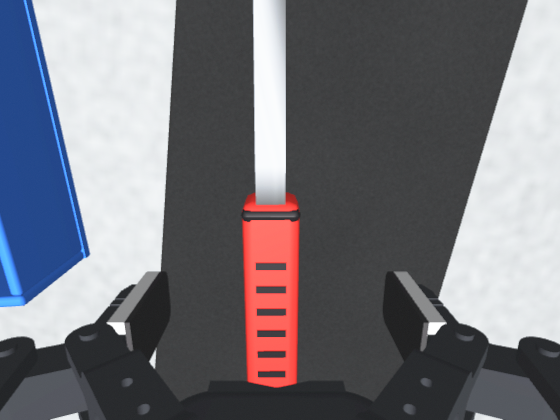

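```bash
python3 -m jog '[[[0,0.6,-0.18],0,-1],[[0,0.6,-0.18],0,-1],[[0,0.6,-0.18],0,0],[[0,0.6,-0.18],0,0.6],[[0,0.6,-0.18],0,1],[[0,0.6,-0.18],0,1],[[0,0.6,-0.18],0,1],[[0,0.6,-0.18],0,1]]' 90;  python3 -c "
from h import *
st(); d=pic('wrist','w4')"
```

```text
clock: 5.18
tcp_pos: [0.4238, -0.3073, 0.1791]
orientation: [-0.16, 2.144, -2.143]
contact_force: [-0.7, 1.3, 5.6]
grip_width: 0.02
t 5.17 tcp [ 0.4238 -0.3073  0.1791] yaw -171.43 F [-0.7   1.26  5.55] M [0.27 0.23 0.04] w 0.02
```

View pics/w4.png

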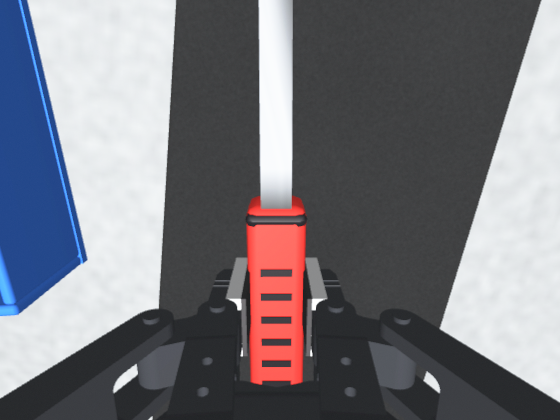

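```bash
python3 -m jog '[[[0,-2,0],0,1],[[0,-6,0],0,1],[[0,-11,0],0,1],[[0,-15,0],0,1],[[0,-15,0],0,1],[[0,-15,0],0,1]]';  python3 -c "
from h import *
st(); d=pic('wrist','w5');pic('scene','s5')
crop('s5',150,80,350,230,'c8')"
```

```text
clock: 5.98
tcp_pos: [0.4236, -0.3065, 0.3279]
orientation: [-0.162, 2.145, -2.143]
contact_force: [-0.3, 0.0, -2.2]
grip_width: 0.0197
t 5.97 tcp [ 0.4236 -0.3065  0.3279] yaw -171.39 F [-0.33  0.04 -2.22] M [ 0.03  0.04 -0.01] w 0.0197
scale 4.0
```

View pics/w5.png

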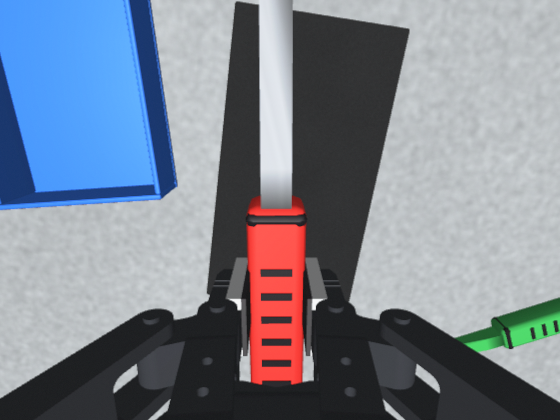

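View pics/c8.png

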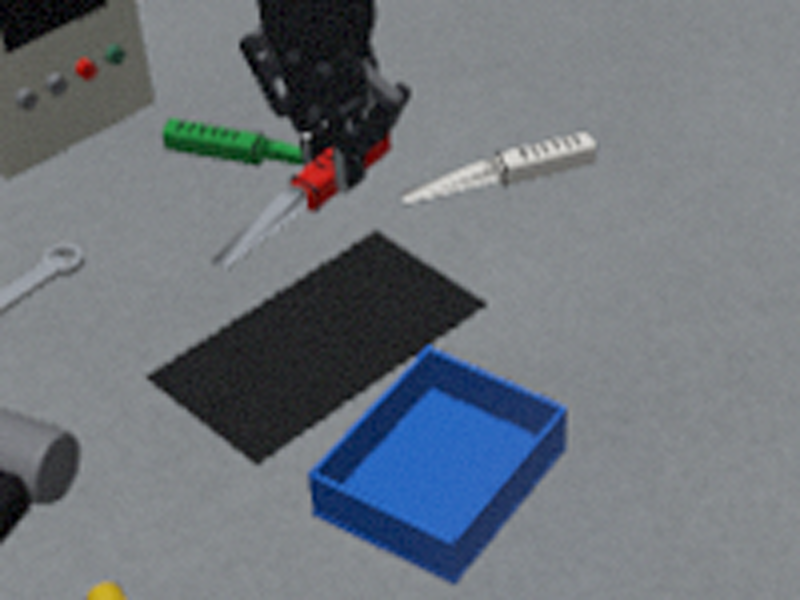

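```bash
python3 -c "
from h import *
to([.6245,.0053,.30],-78.05)"
```

```text
t 6.08 tcp [ 0.4234 -0.3066  0.3274] yaw -171.41 F [ 0.02  0.26 -2.42] M [-0.01 -0.01 -0.  ] w 0.0199
shift cm [-24.55   2.73 -27.83] twist -1.63
```

```bash
python3 -m jog '[[[-5,0,-5.5],-0.18,1],[[-10,0,-11],-0.36,1],[[-15,0,-16.5],-0.54,1],[[-19,1,-21],-0.72,1],[[-22,2,-25],-0.9,1],[[-24.5,2.7,-27.8],-1.08,1],[[-24.5,2.7,-27.8],-1.26,1],[[-24.5,2.7,-27.8],-1.44,1],[[-24.5,2.7,-27.8],-1.63,1],[[-24.5,2.7,-27.8],-1.63,1]]';  python3 -c "
from h import *
to([.6245,.0053,.28],-78.05)"
```

```text
clock: 7.32
tcp_pos: [0.6242, 0.0039, 0.3002]
orientation: [-1.301, 1.057, -1.054]
contact_force: [0.5, -0.0, -0.7]
grip_width: 0.0202
t 7.33 tcp [0.6242 0.0039 0.3002] yaw -78.15 F [ 0.46 -0.01 -0.74] M [-0.    0.01 -0.02] w 0.0202
shift cm [-0.12  2.02  0.06] twist -0.002
```

```bash
python3 -m jog '[[[-0.1,1,0.05],0,1],[[-0.1,2,0.05],0,1],[[-0.1,2.5,0.05],0,1],[[-0.1,2.5,0.05],0,1]]';  python3 -c "
from h import *
st();pic('wrist','w6');pic('scene','s6');pic('top','t6')
crop('w6',200,0,360,120,'c9');crop('s6',240,200,400,320,'c10');crop('t6',160,130,320,250,'c11')"
```

```text
clock: 7.82
tcp_pos: [0.6247, 0.0055, 0.2759]
orientation: [-1.302, 1.055, -1.054]
contact_force: [-0.6, 0.5, -1.6]
grip_width: 0.0202
t 7.83 tcp [0.6247 0.0055 0.2759] yaw -78.04 F [-0.56  0.54 -1.62] M [-0.02  0.03  0.04] w 0.0202
scale 5.0
scale 5.0
scale 5.0
```

View pics/w6.png

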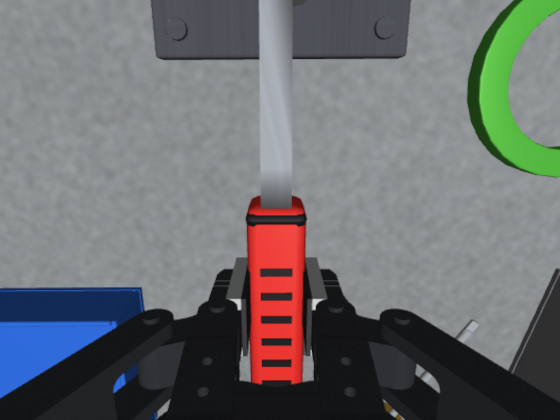

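View pics/c10.png

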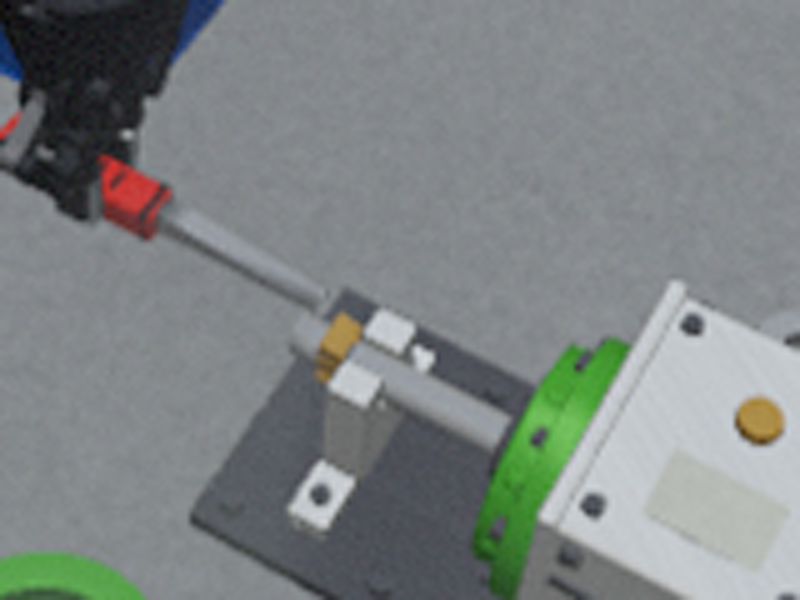

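View pics/c11.png

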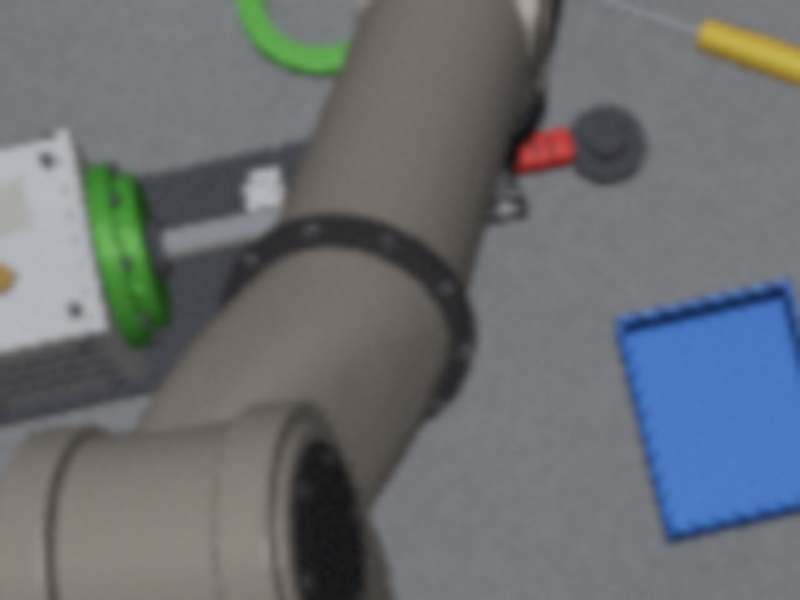

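View pics/c9.png

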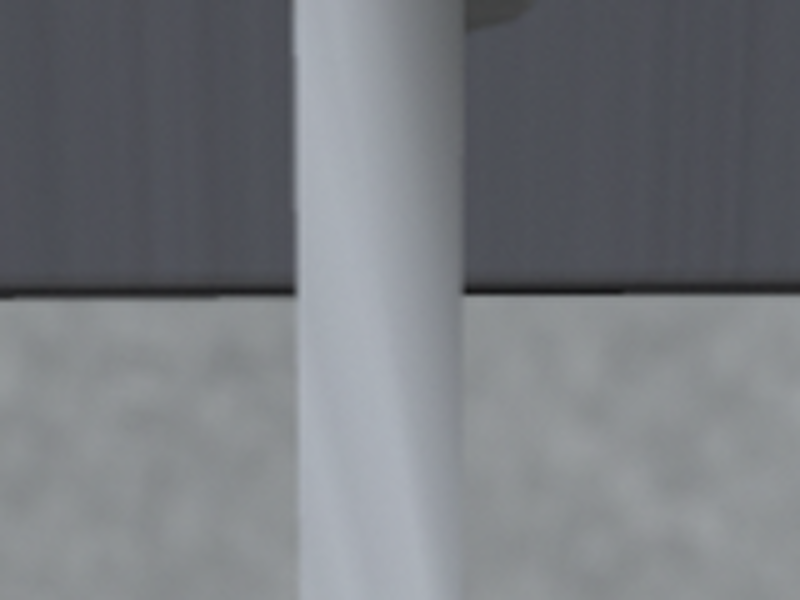

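```bash
python3 - <<'E'
from h import *
crop('w6',130,0,430,80,'c12')
d=load('s6')
q=(.5984,.1363,np.radians(102.07))
def f(p):
    c,s=np.cos(q[2]),np.sin(q[2]); return np.array([q[0]+(c*p[0]-s*p[1])/1e3,q[1]+(s*p[0]+c*p[1])/1e3,p[2]/1e3])
for n,p in [('rodend',(-22,0,90)),('blk27,25',(27,25,92)),('27,-25',(27,-25,92)),('7,-25',(7,-25,92)),('7,25',(7,25,92)),('7,-8',(7,-8,92)),('clip -6,-10',(-6,-10,94)),('-6,10',(-6,10,94)),('6,-10',(6,-10,96)),('6,10',(6,10,96))]:
    u,v=proj(d,f(p)); print(n,((u-240+.4)*5),((v-200+.4)*5))
o,M,y=st()
for n,p in [('tip L',(-.1195,.1701-.0022,-.0055)),('tip R',(-.1195,.1679,.0055)),('handle front top',(-.035,.1761-.022,0))]:
    u,v=proj(d,o['tcp_pos']+M@np.array(p)); print(n,((u-240+.4)*5),((v-200+.4)*5))
im=cv2.imread('pics/s6.png')[235:285,270:340]; cv2.imwrite('pics/c13.png',cv2.resize(im,None,fx=11,fy=11,interpolation=cv2.INTER_CUBIC))
E
```

```text
scale 2.6666666666666665
rodend 296.5806969124578 320.99618163504874
blk27,25 416.87937434035246 327.64422178912685
27,-25 363.54907230509934 408.76055462125794
7,-25 324.45648830231687 387.9629553074416
7,25 378.56651167528514 308.016646072668
7,-8 343.21737792838394 360.2441743853411
clip -6,-10 316.2713555568193 347.96809892305544
-6,10 338.1406482485072 316.27198235841445
6,-10 339.5900212102903 357.7165034439945
6,10 361.3088908015119 325.72107495197986
t 7.97 tcp [0.625  0.0054 0.2769] yaw -78.04 F [ 0.02  0.09 -1.17] M [-0.05 -0.02 -0.03] w 0.0197
tip L 320.5717379114715 295.46205857994164
tip R 308.31542543382807 312.83421499656026
handle front top 156.83050960002345 204.7834852799772
```

View pics/c13.png

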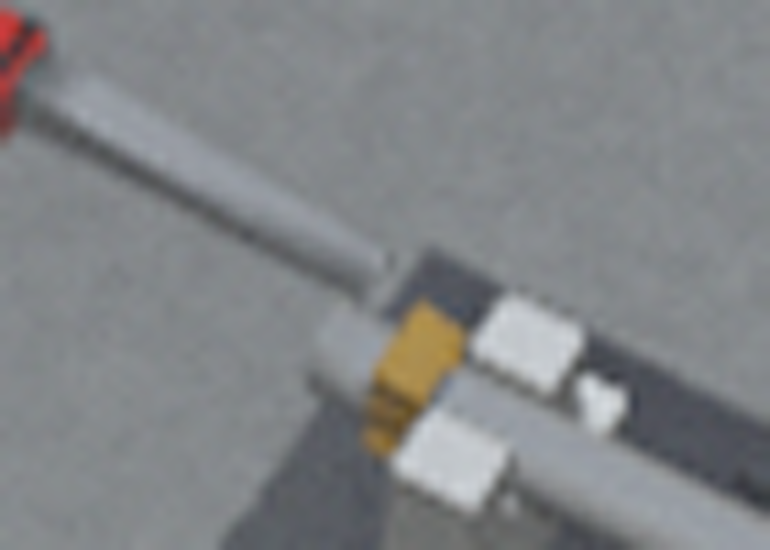

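View pics/c12.png

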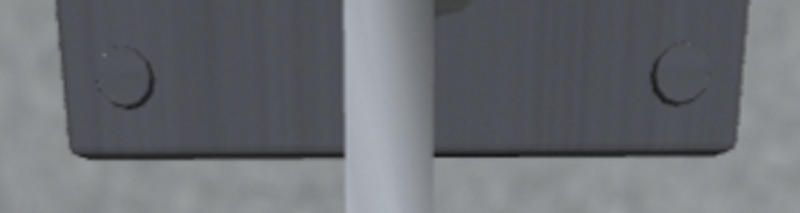

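```bash
python3 - <<'E'
from h import *
o,M,y=st(); d=load('w6')
L=lambda u,v,z:(M.T@(atz(d,u,v,z)-o['tcp_pos']))*1e3
for n,u,v,z in [('plateL',130+75/2.667,155/2.667,.006),('plateR',130+735/2.667,153/2.667,.006),('boltL',130+127/2.667,75/2.667,.008),('boltR',130+682/2.667,72/2.667,.008),('blade far',276.0-.4,2,.112),('blade mid',276.2-.4,110,.118),('handle',276.2-.4,250,.122),]: print(n,L(u,v,z).round(2))
print(R.from_rotvec(d['rotation']).as_matrix().round(4), M.T.round(4)@R.from_rotvec(d['rotation']).as_matrix().round(4), (M.T@(d['origin']-o['tcp_pos'])).round(4))
d=load('w1');M1=R.from_rotvec([-1.299, 1.06, -1.059]).as_matrix();t1=np.array([.6157,.039,.4043])
L=lambda u,v,z:(M1.T@(atz(d,200+u/5-.4,v/5-.4,z)-t1))*1e3
for n,u,v,z in [('plateL',20,560,.006),('plateR',790,550,.006),('boltL',82,485,.008),('boltR',723,475,.008),('rod',407,470,.09),('rodfar',404,20,.09),('blk',235,270,.092),('blkR',578,267,.092),('clip',406.5,320,.095)]: print(n,L(u,v,z).round(2))
E
```

```text
t 7.97 tcp [0.625  0.0054 0.2769] yaw -78.04 F [ 0.02  0.09 -1.17] M [-0.05 -0.02 -0.03] w 0.0197
plateL [-98.15 270.89 -73.7 ]
plateR [-98.69 270.97  77.77]
boltL [-114.48  268.9   -60.  ]
boltR [-115.17  268.96   63.62]
blade far [-103.27  164.93   -1.38]
blade mid [-69.21 158.93  -1.28]
handle [-19.85 154.94  -1.23]
[[ 0.9781 -0.2001 -0.0572]
 [ 0.2082  0.9385  0.2756]
 [-0.0014 -0.2815  0.9596]] [[-0.00101988 -0.95962342 -0.28137536]
 [ 0.00188905  0.28139995 -0.9596286 ]
 [ 1.00001357 -0.00144138  0.00162536]] [-0.071   0.0314 -0.0009]
plateL [-63.91 398.37 -71.41]
plateR [-65.97 398.19  79.06]
boltL [-77.88 396.35 -58.33]
boltR [-79.86 396.2   64.87]
rod [-78.49 314.28   3.12]
rodfar [-138.31  314.27    2.4 ]
blk [-105.76  312.3   -21.75]
blkR [-106.21  312.24   27.5 ]
clip [-98.79 309.27   2.88]
```

```bash
python3 -m jog '[[[0.2,0.4,0.2],-0.003,1],[[0.2,0.9,0.2],-0.003,1],[[0.2,0.9,0.2],-0.003,1],[[0.2,0.9,0.2],-0.003,1]]' 110; python3 -c "
from h import *
st()"
```

```text
clock: 8.48
tcp_pos: [0.6272, 0.0039, 0.2676]
orientation: [-1.302, 1.052, -1.052]
contact_force: [0.9, 0.3, -1.1]
grip_width: 0.0193
t 8.47 tcp [0.6272 0.0039 0.2676] yaw -77.86 F [ 0.88  0.28 -1.13] M [-0.07 -0.03 -0.06] w 0.0193
```

```bash
for i in 1; do python3 -m jog '[[[0,0.1,0],0,1],[[0,0.2,0],0,1],[[0,0.2,0],0,1]]'; python3 -m jog '[[[0,0.1,0],0,1],[[0,0.1,0],0,1]]'; python3 -m jog '[[[0,0.1,0],0,1],[[0,0.1,0],0,1]]';python3 -m jog '[[[0,0.1,0],0,1],[[0,0.1,0],0,1]]'; done | grep -v ori; python3 -c "
from h import *
st()"
```

```text
clock: 8.85
tcp_pos: [0.6272, 0.0039, 0.2656]
contact_force: [0.3, 0.0, -1.2]
grip_width: 0.02
clock: 9.1
tcp_pos: [0.6272, 0.0039, 0.2646]
contact_force: [0.2, -0.3, -1.2]
grip_width: 0.0193
clock: 9.35
tcp_pos: [0.6272, 0.0039, 0.2636]
contact_force: [0.4, 0.5, -1.6]
grip_width: 0.0196
clock: 9.6
tcp_pos: [0.6272, 0.0039, 0.2626]
contact_force: [-0.2, -0.6, -1.3]
grip_width: 0.0198
t 9.6 tcp [0.6272 0.0039 0.2626] yaw -77.85 F [-0.18 -0.61 -1.27] M [-0.06  0.01  0.02] w 0.0198
```

```bash
(python3 -m jog '[[[0,0.05,0],0,1],[[0,0.1,0],0,1]]'; python3 -m jog '[[[0,0.05,0],0,1],[[0,0.1,0],0,1]]'; python3 -m jog '[[[0,0.05,0],0,1],[[0,0.1,0],0,1]]') | grep -v ori; python3 -c "
from h import *
st()"
```

```text
clock: 9.85
tcp_pos: [0.6273, 0.0039, 0.2617]
contact_force: [-0.1, -1.0, -1.2]
grip_width: 0.0193
clock: 10.1
tcp_pos: [0.6273, 0.0039, 0.2607]
contact_force: [-0.6, 0.2, -1.7]
grip_width: 0.0196
clock: 10.35
tcp_pos: [0.6273, 0.0039, 0.2597]
contact_force: [0.2, -0.8, -1.9]
grip_width: 0.0195
t 10.35 tcp [0.6273 0.0039 0.2597] yaw -77.85 F [ 0.24 -0.81 -1.91] M [-0.03  0.04  0.09] w 0.0195
```

Past straight, so bent upward. Keep feeling.

```bash
(python3 -m jog '[[[0,0.05,0],0,1],[[0,0.05,0],0,1]]'; python3 -m jog '[[[0,0.05,0],0,1],[[0,0.05,0],0,1]]'; python3 -m jog '[[[0,0.05,0],0,1],[[0,0.05,0],0,1]]'; python3 -m jog '[[[0,0.05,0],0,1],[[0,0.05,0],0,1]]') | grep -v ori; python3 -c "
from h import *
st()"
```

```text
clock: 10.6
tcp_pos: [0.6272, 0.0038, 0.2591]
contact_force: [-0.4, 0.2, -1.0]
grip_width: 0.0194
clock: 10.85
tcp_pos: [0.6272, 0.0039, 0.2586]
contact_force: [-0.8, -0.8, -1.5]
grip_width: 0.0197
clock: 11.1
tcp_pos: [0.6273, 0.0038, 0.2583]
contact_force: [-0.8, -0.5, -1.6]
grip_width: 0.0193
clock: 11.35
tcp_pos: [0.6273, 0.0039, 0.2578]
contact_force: [-0.5, -0.7, 0.7]
grip_width: 0.0197
t 11.35 tcp [0.6273 0.0039 0.2578] yaw -77.86 F [-0.45 -0.67  0.71] M [0.18 0.19 0.03] w 0.0197
```

```bash
python3 - <<'E'
from h import *
pic('scene','s7');pic('wrist','w7')
im=cv2.imread('pics/s7.png')[235:285,270:340]; cv2.imwrite('pics/c14.png',cv2.resize(im,None,fx=11,fy=11,interpolation=cv2.INTER_CUBIC))
crop('w7',130,0,430,80,'c15')
E
```

```text
scale 2.6666666666666665
```

View pics/c14.png

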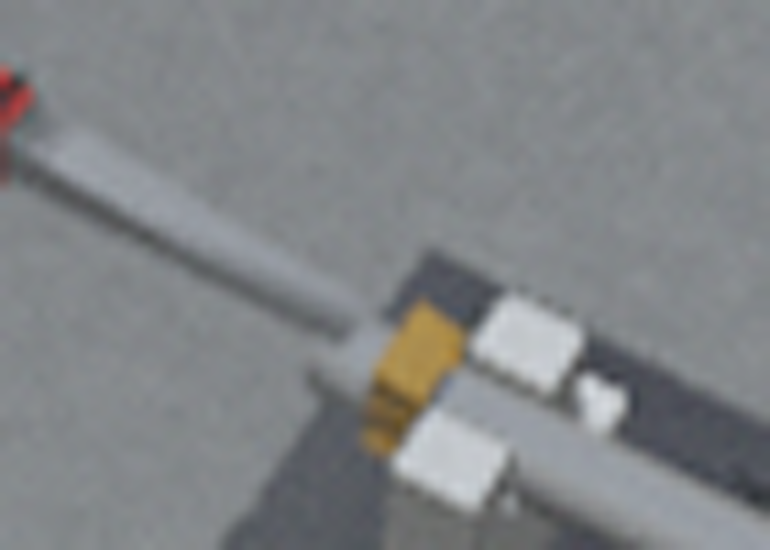

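View pics/w7.png

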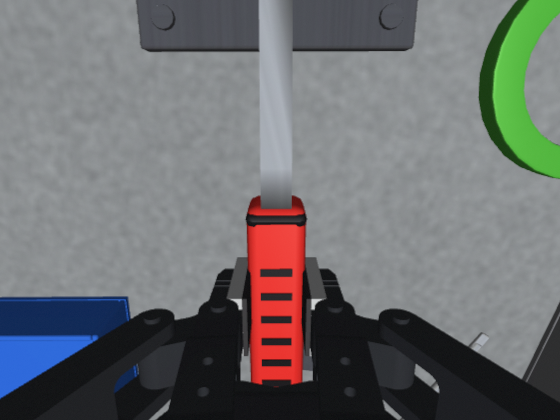

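```bash
(python3 -m jog '[[[-0.1,0,0],0,1],[[-0.2,0,0],0,1]]'; python3 -m jog '[[[-0.1,0,0],0,1],[[-0.2,0,0],0,1]]'; python3 -m jog '[[[-0.1,0,0],0,1],[[-0.2,0,0],0,1]]') | grep -v ori; python3 -c "
from h import *
st()"
```

```text
clock: 11.7
tcp_pos: [0.627, 0.0057, 0.2578]
contact_force: [1.4, -1.0, 1.0]
grip_width: 0.0195
clock: 11.95
tcp_pos: [0.6265, 0.0078, 0.2578]
contact_force: [1.5, -1.9, 1.5]
grip_width: 0.0194
clock: 12.2
tcp_pos: [0.626, 0.0098, 0.2577]
contact_force: [-1.0, -1.1, 1.4]
grip_width: 0.0197
t 12.2 tcp [0.626  0.0098 0.2577] yaw -77.86 F [-1.04 -1.14  1.45] M [ 0.05 -0.02 -0.02] w 0.0197
```

```bash
(python3 -m jog '[[[-0.1,0,0],0,1],[[-0.2,0,0],0,1]]'; python3 -m jog '[[[-0.1,0,0],0,1],[[-0.2,0,0],0,1]]') | grep -v ori; python3 -c "
from h import *
st();
pic('scene','s8')
im=cv2.imread('pics/s8.png')[235:285,270:340]; cv2.imwrite('pics/c16.png',cv2.resize(im,None,fx=11,fy=11,interpolation=cv2.INTER_CUBIC))"
```

```text
clock: 12.45
tcp_pos: [0.6256, 0.0117, 0.2577]
contact_force: [0.6, -1.4, 2.4]
grip_width: 0.0201
clock: 12.7
tcp_pos: [0.6252, 0.0137, 0.2578]
contact_force: [-0.0, -0.9, 1.9]
grip_width: 0.0196
t 12.7 tcp [0.6252 0.0137 0.2578] yaw -77.86 F [-0.05 -0.9   1.87] M [ 0.1  -0.    0.02] w 0.0196
```

View pics/c16.png

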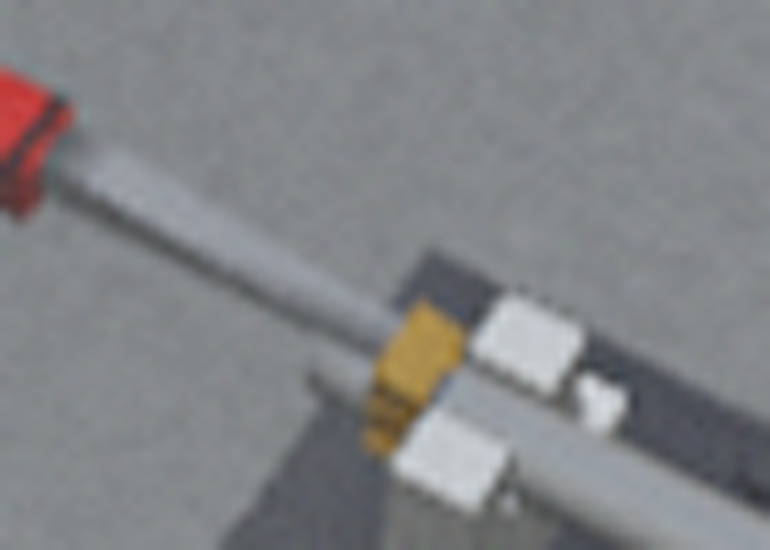

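```bash
(python3 -m jog '[[[-0.05,0,0],0,1],[[-0.1,0,0],0,1]]'; python3 -m jog '[[[-0.05,0,0],0,1],[[-0.1,0,0],0,1]]';python3 -m jog '[[[-0.05,0,0],0,1],[[-0.1,0,0],0,1]]') | grep -v ori; python3 -c "
from h import *
st()"
```

```text
clock: 13.0
tcp_pos: [0.6249, 0.0146, 0.2577]
contact_force: [-1.0, -1.5, 2.6]
grip_width: 0.0194
clock: 13.25
tcp_pos: [0.6248, 0.0155, 0.2577]
contact_force: [1.3, -2.3, 2.4]
grip_width: 0.0197
clock: 13.5
tcp_pos: [0.6245, 0.0163, 0.2577]
contact_force: [1.6, -3.4, 2.6]
grip_width: 0.0191
t 13.5 tcp [0.6245 0.0163 0.2577] yaw -77.87 F [ 1.62 -3.36  2.55] M [-0.27 -0.01  0.02] w 0.0191
```

```bash
(python3 -m jog '[[[-0.05,0,0],0,1],[[-0.1,0,0],0,1]]'; python3 -m jog '[[[-0.05,0,0],0,1],[[-0.1,0,0],0,1]]') | grep -v ori; python3 -c "
from h import *
st()
pic('scene','s9')
im=cv2.imread('pics/s9.png')[235:285,270:340]; cv2.imwrite('pics/c17.png',cv2.resize(im,None,fx=11,fy=11,interpolation=cv2.INTER_CUBIC))"
```

```text
clock: 13.75
tcp_pos: [0.6244, 0.0173, 0.2578]
contact_force: [0.7, -3.1, 2.5]
grip_width: 0.0195
clock: 14.0
tcp_pos: [0.6242, 0.0181, 0.2578]
contact_force: [0.6, -5.1, 4.1]
grip_width: 0.0196
t 14.0 tcp [0.6242 0.0181 0.2578] yaw -77.87 F [ 0.61 -5.12  4.09] M [-0.68 -0.14 -0.02] w 0.0196
```

View pics/c17.png

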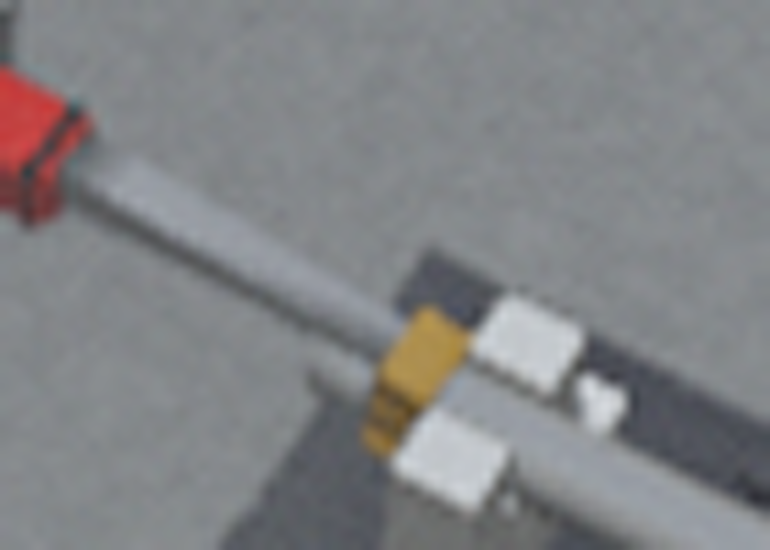

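```bash
(python3 -m jog '[[[-0.05,0,0],0,1],[[-0.1,0,0],0,1]]'; python3 -m jog '[[[-0.05,0,0],0,1],[[-0.1,0,0],0,1]]') | grep -v ori; python3 -c "
from h import *
st()"
```

```text
clock: 14.3
tcp_pos: [0.624, 0.0186, 0.2579]
contact_force: [2.0, -6.3, 2.8]
grip_width: 0.0193
clock: 14.55
tcp_pos: [0.6239, 0.0191, 0.2579]
contact_force: [0.9, -7.3, 3.7]
grip_width: 0.0196
t 14.55 tcp [0.6239 0.0191 0.2579] yaw -77.92 F [ 0.88 -7.35  3.71] M [-1.27 -0.28  0.01] w 0.0196
```

```bash
(python3 -m jog '[[[-0.05,0,0],0,1],[[-0.1,0,0],0,1],[[-0.1,0,0],0,1]]') | grep -v ori; python3 -c "
from h import *
st()
pic('scene','s10')
a=cv2.imread('pics/s8.png')[240:280,290:330]; b=cv2.imread('pics/s10.png')[240:280,290:330]
cv2.imwrite('pics/c18.png',cv2.resize(np.hstack([a,b]),None,fx=10,fy=10,interpolation=cv2.INTER_CUBIC))"
```

```text
clock: 14.92
tcp_pos: [0.6237, 0.0198, 0.258]
contact_force: [1.3, -6.8, 3.1]
grip_width: 0.0192
t 14.93 tcp [0.6237 0.0198 0.258 ] yaw -77.93 F [ 1.31 -6.76  3.13] M [-1.27 -0.26  0.02] w 0.0192
```

View pics/c18.png

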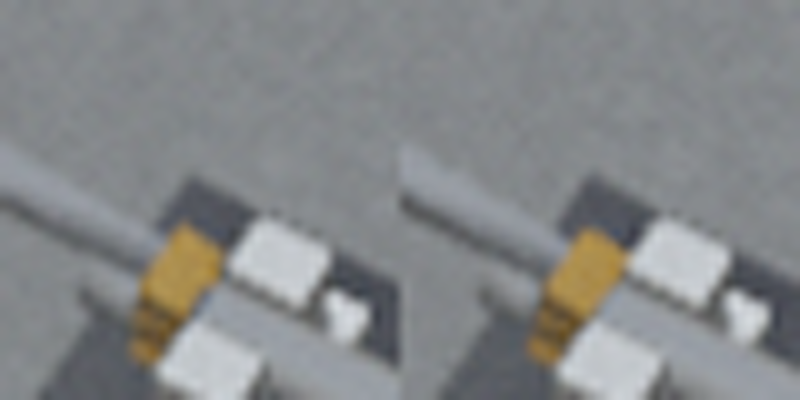

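```bash
(python3 -m jog '[[[-0.05,0,0],0,1],[[-0.1,0,0],0,1],[[-0.1,0,0],0,1]]') | grep -v ori; python3 -c "
from h import *
st()
pic('wrist','w10')
a=cv2.imread('pics/w7.png')[180:330,210:340]; b=cv2.imread('pics/w10.png')[180:330,210:340]
cv2.imwrite('pics/c19.png',cv2.resize(np.hstack([a,b]),None,fx=3,fy=3))"
```

```text
clock: 15.35
tcp_pos: [0.6236, 0.0205, 0.2581]
contact_force: [1.3, -8.7, 4.0]
grip_width: 0.0199
t 15.35 tcp [0.6236 0.0205 0.2581] yaw -77.95 F [ 1.31 -8.73  3.96] M [-1.43 -0.28 -0.02] w 0.0199
```

View pics/c19.png

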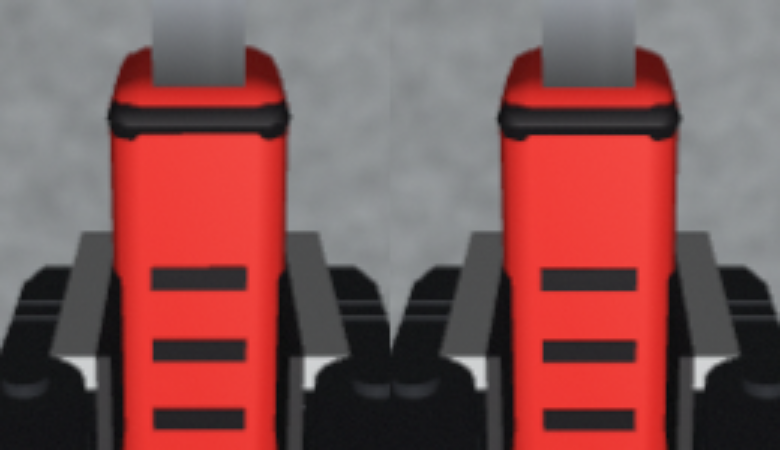

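View pics/w10.png

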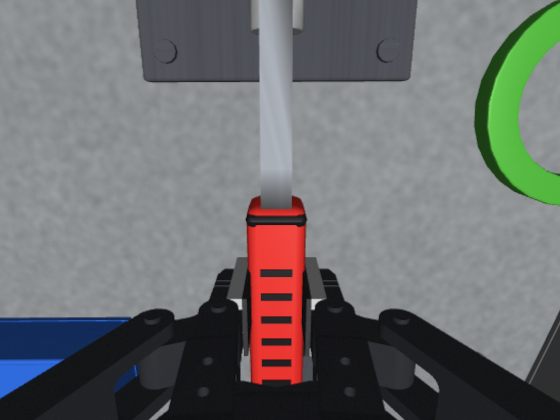

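```bash
python3 -c "
from h import *
crop('w10',230,0,330,60,'c20')
o,M,y=st();d=load('w10')
for v in (26,29,32): print(v,(M.T@(atz(d,253,v,.08)-o['tcp_pos'])*1e3).round(1),(M.T@(atz(d,253,v,.072)-o['tcp_pos'])*1e3).round(1))
print((M.T@(atz(d,276,200,.258-.1761+.02)-o['tcp_pos'])*1e3).round(1))
"
```

```text
scale 8.0
t 15.4 tcp [0.6236 0.0205 0.2581] yaw -77.95 F [ 1.18 -8.52  3.33] M [-1.46 -0.3  -0.03] w 0.0195
26 [-98.5 177.8  -9.1] [-100.   185.8   -9.6]
29 [-97.5 177.8  -9.1] [-99.  185.8  -9.6]
32 [-96.5 177.8  -9.1] [-97.9 185.8  -9.6]
[-38.  156.1  -0.6]
```

View pics/c20.png

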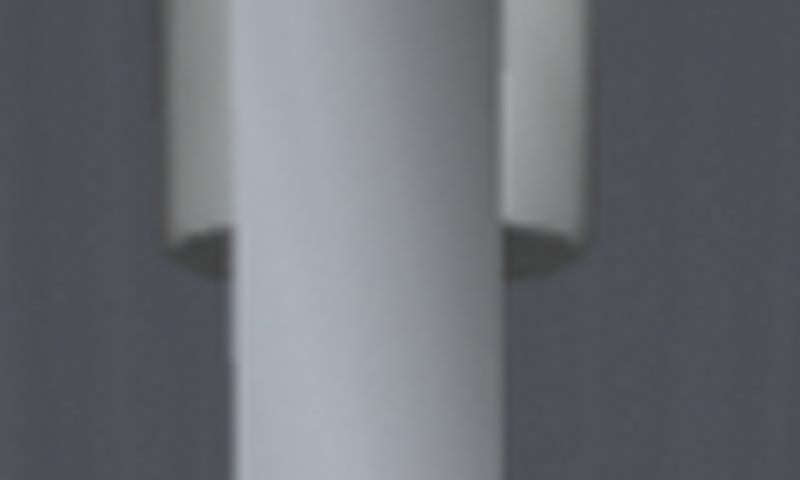

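```bash
(python3 -m jog '[[[-0.05,-0.02,0],0,1],[[-0.1,-0.02,0],0,1],[[-0.1,-0.02,0],0,1]]';python3 -m jog '[[[-0.05,0,0],0,1],[[-0.1,0,0],0,1],[[-0.1,0,0],0,1]]') | grep -v ori; python3 -c "
from h import *
st()"
```

```text
clock: 15.78
tcp_pos: [0.6233, 0.0216, 0.2582]
contact_force: [1.5, -7.7, 3.0]
grip_width: 0.0193
clock: 16.15
tcp_pos: [0.6231, 0.0228, 0.2582]
contact_force: [1.1, -7.6, 3.1]
grip_width: 0.0193
t 16.15 tcp [0.6231 0.0228 0.2582] yaw -77.93 F [ 1.06 -7.6   3.08] M [-1.22 -0.3  -0.01] w 0.0193
```

Now moving 1 mm per 1 mm at steady force. Continue gently.

```bash
(python3 -m jog '[[[-0.05,-0.01,0],0,1],[[-0.1,-0.01,0],0,1],[[-0.15,-0.01,0],0,1],[[-0.2,-0.02,0],0,1]]';python3 -m jog '[[[-0.05,0,0],0,1],[[-0.1,0,0],0,1],[[-0.15,0,0],0,1],[[-0.2,-0.02,0],0,1]]') | grep -v ori; python3 -c "
from h import *
st()
pic('scene','s11')
a=cv2.imread('pics/s8.png')[240:280,290:330]; b=cv2.imread('pics/s11.png')[240:280,290:330]
cv2.imwrite('pics/c21.png',cv2.resize(np.hstack([a,b]),None,fx=10,fy=10,interpolation=cv2.INTER_CUBIC))"
```

```text
clock: 16.65
tcp_pos: [0.6227, 0.0248, 0.2583]
contact_force: [2.2, -6.7, 3.6]
grip_width: 0.0194
clock: 17.15
tcp_pos: [0.6222, 0.0271, 0.2585]
contact_force: [1.4, -6.9, 2.9]
grip_width: 0.0198
t 17.15 tcp [0.6222 0.0271 0.2585] yaw -77.91 F [ 1.35 -6.87  2.9 ] M [-1.17 -0.23 -0.  ] w 0.0198
```

View pics/c21.png

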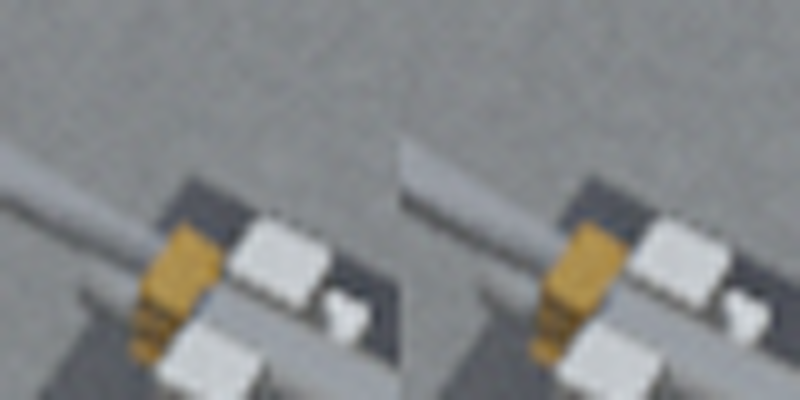

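```bash
(python3 -m jog '[[[-0.05,0,0],0,1],[[-0.1,-0.01,0],0,1],[[-0.15,-0.01,0],0,1],[[-0.2,-0.01,0],0,1],[[-0.25,-0.01,0],0,1],[[-0.3,-0.01,0],0,1],[[-0.35,-0.01,0],0,1],[[-0.4,-0.01,0],0,1]]') | grep -v ori;(python3 -m jog '[[[-0.05,0,0],0,1],[[-0.1,-0.01,0],0,1],[[-0.15,-0.01,0],0,1],[[-0.2,-0.01,0],0,1],[[-0.25,-0.01,0],0,1],[[-0.3,-0.01,0],0,1],[[-0.35,-0.01,0],0,1],[[-0.4,-0.01,0],0,1]]') | grep -v ori; python3 -c "
from h import *
st()"
```

```text
clock: 18.2
tcp_pos: [0.6214, 0.0305, 0.2586]
contact_force: [1.5, -7.2, 3.7]
grip_width: 0.0195
clock: 19.2
tcp_pos: [0.6205, 0.0345, 0.2587]
contact_force: [1.3, -7.4, 2.6]
grip_width: 0.0199
t 19.2 tcp [0.6205 0.0345 0.2587] yaw -77.93 F [ 1.3  -7.37  2.63] M [-1.49 -0.34 -0.02] w 0.0199
```

```bash
(python3 -m jog '[[[-0.06,0,0],0,1],[[-0.12,-0.01,0],0,1],[[-0.18,-0.01,0],0,1],[[-0.24,-0.01,0],0,1],[[-0.3,-0.01,0],0,1],[[-0.36,-0.01,0],0,1],[[-0.42,-0.01,0],0,1],[[-0.5,-0.01,0],0,1]]') | grep -v ori;(python3 -m jog '[[[-0.05,0,0],0,1],[[-0.1,-0.01,0],0,1],[[-0.15,-0.01,0],0,1],[[-0.2,-0.01,0],0,1],[[-0.25,-0.01,0],0,1],[[-0.3,-0.01,0],0,1],[[-0.35,-0.01,0],0,1],[[-0.4,-0.01,0],0,1]]') | grep -v ori; python3 -c "
from h import *
st()
pic('scene','s12')
a=cv2.imread('pics/s8.png')[240:280,290:330]; b=cv2.imread('pics/s12.png')[240:280,290:330]
cv2.imwrite('pics/c22.png',cv2.resize(np.hstack([a,b]),None,fx=10,fy=10,interpolation=cv2.INTER_CUBIC))"
```

```text
clock: 20.2
tcp_pos: [0.6195, 0.0396, 0.2588]
contact_force: [1.8, -6.4, 3.9]
grip_width: 0.0192
clock: 21.2
tcp_pos: [0.6186, 0.0438, 0.2589]
contact_force: [2.1, -6.3, 3.7]
grip_width: 0.0193
t 21.2 tcp [0.6186 0.0438 0.2589] yaw -77.91 F [ 2.13 -6.35  3.66] M [-1.11 -0.22  0.02] w 0.0193
```

View pics/c22.png

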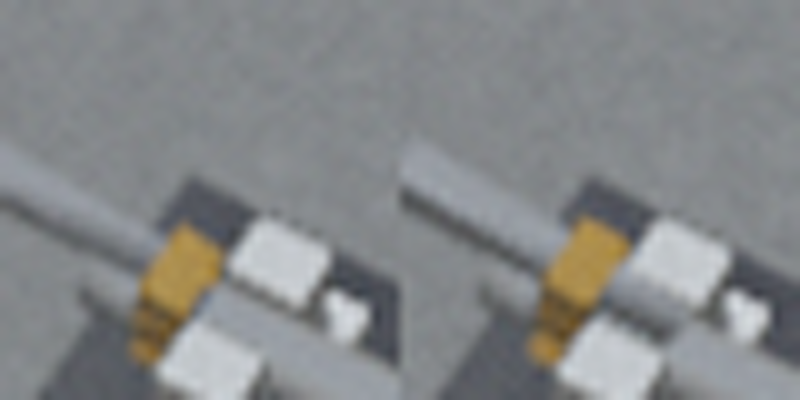

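```bash
for i in 1; do python3 -m jog '[[[-0.06,0,0],0,1],[[-0.12,-0.01,0],0,1],[[-0.18,-0.01,0],0,1],[[-0.24,-0.01,0],0,1],[[-0.3,-0.01,0],0,1],[[-0.36,-0.01,0],0,1],[[-0.42,-0.01,0],0,1],[[-0.5,-0.01,0],0,1]]'; python3 -m jog '[[[-0.05,0,0],0,1],[[-0.1,-0.01,0],0,1],[[-0.15,-0.01,0],0,1],[[-0.2,-0.01,0],0,1],[[-0.25,-0.01,0],0,1],[[-0.3,-0.01,0],0,1],[[-0.35,-0.01,0],0,1],[[-0.4,-0.01,0],0,1]]'; done | grep -v ori; python3 -c "
from h import *
st()"
```

```text
clock: 22.25
tcp_pos: [0.6175, 0.049, 0.2589]
contact_force: [0.6, -6.1, 3.5]
grip_width: 0.0198
clock: 23.25
tcp_pos: [0.6167, 0.0532, 0.259]
contact_force: [0.5, -4.6, 2.6]
grip_width: 0.0195
t 23.25 tcp [0.6167 0.0532 0.259 ] yaw -77.88 F [ 0.52 -4.62  2.64] M [-0.88 -0.21 -0.02] w 0.0195
```

```bash
for i in 1; do python3 -m jog '[[[-0.06,0,0],0,1],[[-0.12,-0.01,0],0,1],[[-0.18,-0.01,0],0,1],[[-0.24,-0.01,0],0,1],[[-0.3,-0.01,0],0,1],[[-0.36,-0.01,0],0,1],[[-0.42,-0.01,0],0,1],[[-0.5,-0.01,0],0,1]]'; python3 -m jog '[[[-0.06,0,0],0,1],[[-0.12,-0.01,0],0,1],[[-0.18,-0.01,0],0,1],[[-0.24,-0.01,0],0,1],[[-0.3,-0.01,0],0,1],[[-0.36,-0.01,0],0,1],[[-0.42,-0.01,0],0,1],[[-0.5,-0.01,0],0,1]]'; done | grep -v ori; python3 -c "
from h import *
st()
pic('scene','s13')
a=cv2.imread('pics/s8.png')[235:285,290:340]; b=cv2.imread('pics/s13.png')[235:285,290:340]
cv2.imwrite('pics/c23.png',cv2.resize(np.hstack([a,b]),None,fx=8,fy=8,interpolation=cv2.INTER_CUBIC))"
```

```text
clock: 24.25
tcp_pos: [0.6155, 0.0587, 0.2591]
contact_force: [0.8, -4.3, 3.9]
grip_width: 0.0196
clock: 25.25
tcp_pos: [0.6145, 0.0636, 0.2592]
contact_force: [0.9, -4.2, 5.3]
grip_width: 0.0196
t 25.25 tcp [0.6145 0.0636 0.2592] yaw -77.85 F [ 0.86 -4.18  5.28] M [-0.62 -0.14 -0.02] w 0.0196
```

View pics/c23.png

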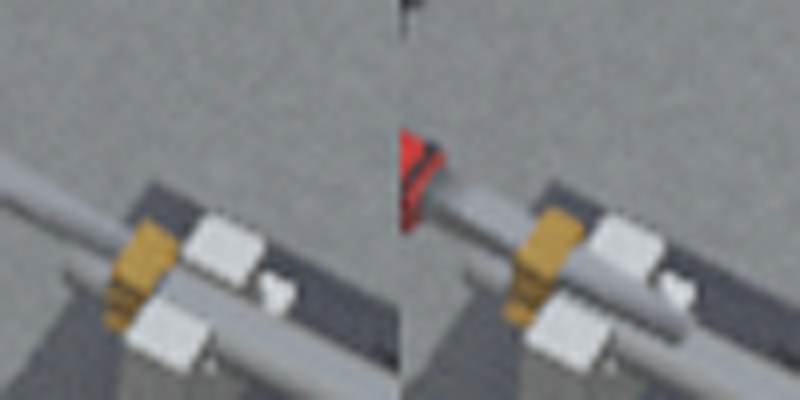

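```bash
for i in 1; do python3 -m jog '[[[-0.06,-0.02,0],0,1],[[-0.12,-0.03,0],0,1],[[-0.18,-0.03,0],0,1],[[-0.24,-0.03,0],0,1],[[-0.3,-0.04,0],0,1],[[-0.36,-0.04,0],0,1]]'; python3 -m jog '[[[-0.06,0,0],0,1],[[-0.12,-0.01,0],0,1],[[-0.18,-0.02,0],0,1],[[-0.24,-0.02,0],0,1],[[-0.3,-0.02,0],0,1]]'; done | grep -v ori; python3 -c "
from h import *
st()
pic('scene','s14')
a=cv2.imread('pics/s8.png')[235:285,290:340]; b=cv2.imread('pics/s14.png')[235:285,290:340]
cv2.imwrite('pics/c24.png',cv2.resize(np.hstack([a,b]),None,fx=8,fy=8,interpolation=cv2.INTER_CUBIC))"
```

```text
clock: 26.05
tcp_pos: [0.6136, 0.0672, 0.2594]
contact_force: [0.7, -2.5, 3.2]
grip_width: 0.0196
clock: 26.68
tcp_pos: [0.6129, 0.0701, 0.2596]
contact_force: [0.4, -2.7, 2.1]
grip_width: 0.0196
t 26.68 tcp [0.6129 0.0701 0.2596] yaw -77.85 F [ 0.4  -2.7   2.07] M [-0.39 -0.11 -0.01] w 0.0196
```

View pics/c24.png

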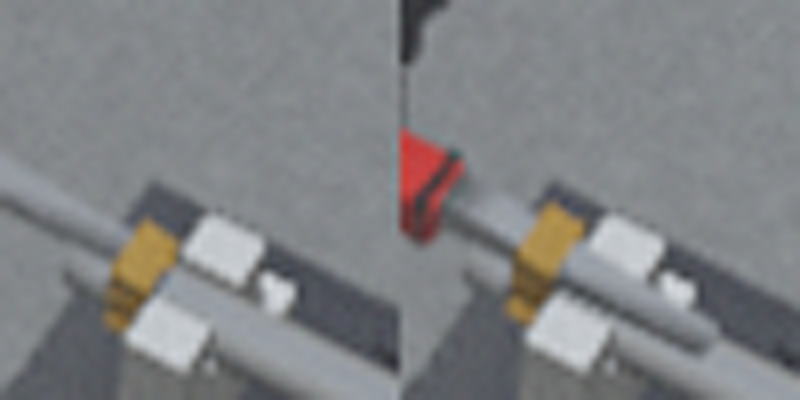

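```bash
for i in 1; do python3 -m jog '[[[-0.06,-0.01,0],0,1],[[-0.12,-0.01,0],0,1],[[-0.18,-0.02,0],0,1],[[-0.24,-0.02,0],0,1],[[-0.3,-0.03,0],0,1],[[-0.36,-0.03,0],0,1],[[-0.4,-0.03,0],0,1],[[-0.4,-0.03,0],0,1]]'; done | grep -v ori; python3 -c "
from h import *
st()
pic('scene','s15')
a=cv2.imread('pics/s8.png')[235:285,290:340]; b=cv2.imread('pics/s15.png')[235:285,290:340]
cv2.imwrite('pics/c25.png',cv2.resize(np.hstack([a,b]),None,fx=8,fy=8,interpolation=cv2.INTER_CUBIC))"
```

```text
clock: 27.72
tcp_pos: [0.6121, 0.0741, 0.2599]
contact_force: [-0.2, -1.6, 0.6]
grip_width: 0.0194
t 27.73 tcp [0.6121 0.0741 0.2599] yaw -77.84 F [-0.24 -1.57  0.55] M [-0.1   0.   -0.03] w 0.0194
```

View pics/c25.png

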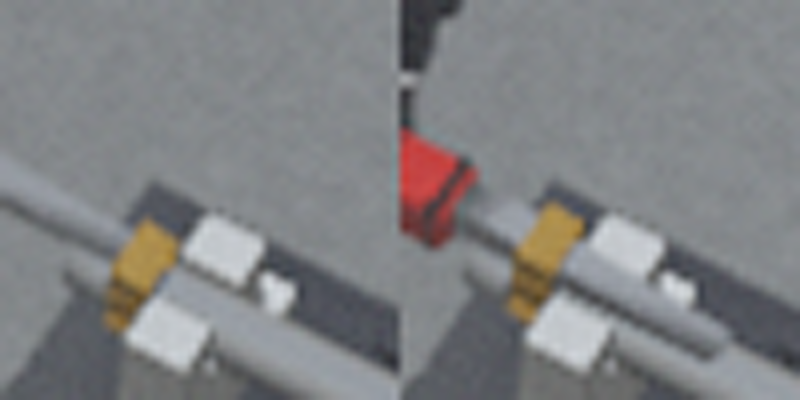

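```bash
python3 - <<'E'
from h import *
d=load('s15')
a=np.array(proj(d,[.598,.136,.095]));b=np.array(proj(d,[.598,.136,.105]));print((b-a)/10)
# sub-pixel: brass mask centroid/extent
for f in ('s8','s14','s15'):
    im=cv2.imread(f'pics/{f}.png').astype(float)[240:282,295:325]
    B,G,Rr=im[...,0],im[...,1],im[...,2]; w=np.clip(Rr-B-20,0,None); w[w<15]=0
    ys,xs=np.mgrid[:42,:30]; rows=w.sum(1); cum=np.cumsum(rows)/rows.sum()
    print(f,(w*xs).sum()/w.sum(),(w*ys).sum()/w.sum(),np.interp([.05,.5,.95],cum,np.arange(42)).round(2))
E
```

```text
[ 0.02436726 -0.24128275]
s8 12.233398711123565 27.80078453348277 [23.06 26.88 33.54]
s14 11.302396616541353 25.169642857142858 [15.39 24.55 32.75]
s15 9.60763888888889 23.894868827160494 [14.56 23.56 32.1 ]
```

```bash
python3 -m jog '[[[0.2,0,0],0,1],[[0.4,0,0],0,1],[[0.6,0,0],0,1],[[0.9,0,0],0,1],[[1.2,0,0],0,1],[[1.5,0,0],0,1],[[1.8,0,0],0,1],[[2.1,0,0],0,1],[[2.4,0,0],0,1],[[2.7,0,0],0,1]]' | grep -v ori; python3 -c "
from h import *
st()
pic('scene','s16')
a=cv2.imread('pics/s15.png')[235:285,290:340]; b=cv2.imread('pics/s16.png')[235:285,290:340]
cv2.imwrite('pics/c26.png',cv2.resize(np.hstack([a,b]),None,fx=8,fy=8,interpolation=cv2.INTER_CUBIC))"
```

```text
clock: 29.02
tcp_pos: [0.6179, 0.0473, 0.26]
contact_force: [0.4, 0.4, -2.4]
grip_width: 0.0195
t 29.02 tcp [0.6179 0.0473 0.26  ] yaw -77.86 F [ 0.39  0.43 -2.4 ] M [-0.05 -0.01 -0.07] w 0.0195
```

View pics/c26.png

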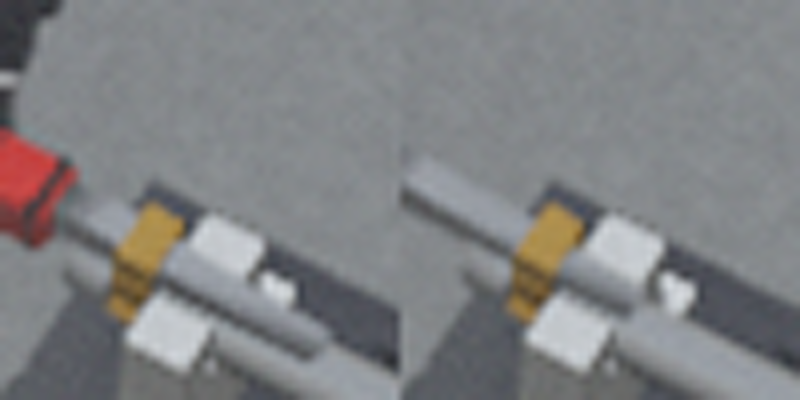

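Clip stays up; the blade is loose. Draw fully out.

```bash
python3 -m jog '[[[0.5,0,0],0,1],[[1,0,0],0,1],[[1.5,0,0],0,1],[[2,0,0],0,1],[[2.6,0,0],0,1],[[3.2,0,0],0,1],[[4,0,0],0,1],[[5,0,0],0,1],[[6.5,0,0],0,1],[[8,0,0],0,1]]' | grep -v ori; python3 -c "
from h import *
st()
pic('scene','s17')
a=cv2.imread('pics/s15.png')[235:285,290:340]; b=cv2.imread('pics/s17.png')[235:285,290:340]
cv2.imwrite('pics/c27.png',cv2.resize(np.hstack([a,b]),None,fx=8,fy=8,interpolation=cv2.INTER_CUBIC))
to([.4238,-.3073,.30],-171.43)"
```

```text
clock: 30.32
tcp_pos: [0.6349, -0.0321, 0.2601]
contact_force: [-0.2, 0.5, -1.3]
grip_width: 0.0194
t 30.32 tcp [ 0.6349 -0.0321  0.2601] yaw -77.88 F [-0.16  0.53 -1.34] M [-0.07  0.01  0.01] w 0.0194
t 30.38 tcp [ 0.635  -0.0348  0.2603] yaw -78.04 F [ 0.97 -3.07 -0.92] M [-0.23 -0.08  0.02] w 0.0197
shift cm [ 22.29  -3.93 -26.31] twist 1.63
```

View pics/c27.png

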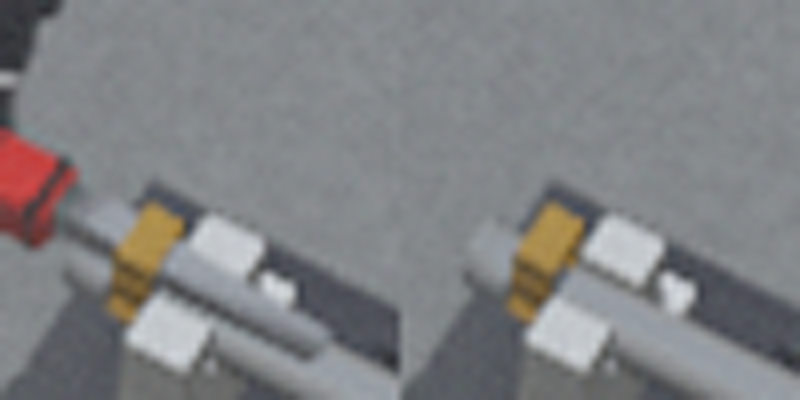

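```bash
python3 -m jog '[[[2,-2,-1],0,1],[[6,-3.9,-5],0.15,1],[[10,-3.9,-10],0.33,1],[[14,-3.9,-15],0.5,1],[[18,-3.9,-20],0.68,1],[[22.3,-3.9,-26.3],0.86,1],[[22.3,-3.9,-26.3],1.04,1],[[22.3,-3.9,-26.3],1.22,1],[[22.3,-3.9,-26.3],1.4,1],[[22.3,-3.9,-26.3],1.63,1]]' | grep -v ori;python3 -m jog '[[[0,0,0],0,1],[[0,0,0],0,1]]' | grep -v ori; python3 -c "
from h import *
to([.4238,-.3073,.181],-171.43)"
```

```text
clock: 31.62
tcp_pos: [0.4238, -0.3049, 0.3003]
contact_force: [-0.1, -0.5, -2.2]
grip_width: 0.0198
clock: 31.88
tcp_pos: [0.4242, -0.3044, 0.2996]
contact_force: [-0.7, 0.2, -1.8]
grip_width: 0.0195
t 31.88 tcp [ 0.4242 -0.3044  0.2996] yaw -168.62 F [-0.67  0.17 -1.85] M [-0.03  0.04 -0.03] w 0.0195
shift cm [ 0.11 11.86  0.28] twist 0.049
```

```bash
python3 -m jog '[[[0.1,4,0.3],0.049,1],[[0.1,8,0.3],0.049,1],[[0.1,10.5,0.3],0.049,1],[[0.1,11.4,0.3],0.049,1],[[0.1,11.7,0.3],0.049,1],[[0.1,11.8,0.3],0.049,1],[[0.1,11.8,0.3],0.049,1]]' | grep -v ori; python3 -c "
from h import *
st()"
```

```text
clock: 32.75
tcp_pos: [0.4244, -0.3074, 0.1817]
contact_force: [0.3, -1.3, -0.9]
grip_width: 0.0199
t 32.75 tcp [ 0.4244 -0.3074  0.1817] yaw -171.59 F [ 0.3  -1.31 -0.9 ] M [0.01 0.   0.02] w 0.0199
```

```bash
python3 -m jog '[[[0,0.1,0],0,1],[[0,0.2,0],0,1],[[0,0.2,0],0,1]]' | grep -v ori; python3 -c "
from h import *
st()"
```

```text
clock: 33.12
tcp_pos: [0.4242, -0.3072, 0.1792]
contact_force: [-0.1, 1.1, 1.4]
grip_width: 0.0193
t 33.12 tcp [ 0.4242 -0.3072  0.1792] yaw -171.62 F [-0.1   1.15  1.36] M [ 0.15  0.02 -0.03] w 0.0193
```

```bash
python3 -m jog '[[[0,0,0],0,0.5],[[0,0,0],0,0.2],[[0,0,0],0,-0.2],[[0,0,0],0,-0.4],[[0,-1,0],0,-0.6],[[0,-4,0],0,-0.6],[[0,-9,0],0,-0.6],[[0,-14,0],0,-0.6],[[0,-16,0],0,-0.6]]' 40| grep -v ori; python3 -c "
from h import *
st();pic('wrist','w20')
# target for clip: hover
"
```

```text
clock: 34.25
tcp_pos: [0.4242, -0.3079, 0.3419]
contact_force: [0.3, -1.0, -0.8]
grip_width: 0.0683
t 34.25 tcp [ 0.4242 -0.3079  0.3419] yaw -171.65 F [ 0.31 -0.96 -0.81] M [0.01 0.04 0.03] w 0.0683
```

View pics/w20.png

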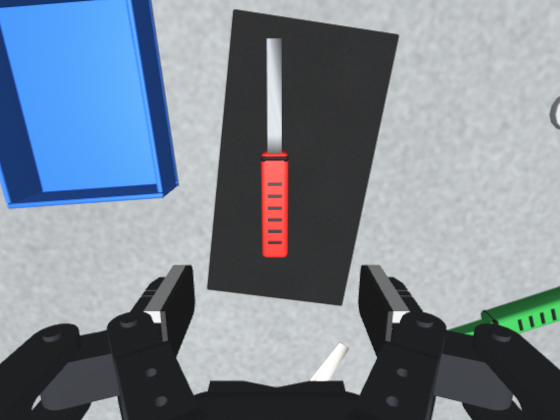

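```bash
python3 -c "
from h import *
to([.5994,.1348,.31],-77.85)"
```

```text
t 34.3 tcp [ 0.4245 -0.3082  0.3428] yaw -171.65 F [ 0.83 -0.36  1.98] M [-0.12 -0.1  -0.01] w 0.0679
shift cm [-23.72   3.29 -41.3 ] twist -1.637
```

```bash
python3 -m jog '[[[-3,0,-5],-0.18,-0.6],[[-6,0,-10],-0.36,-0.6],[[-9,0,-15.5],-0.54,-0.6],[[-12,0,-21],-0.72,-0.6],[[-15,0,-26],-0.9,-0.6],[[-18,1,-31],-1.08,-0.6],[[-21,2,-36.5],-1.26,-0.6],[[-23.7,3.2,-41.3],-1.44,-0.6],[[-23.7,3.2,-41.3],-1.637,-0.6],[[-23.7,3.2,-41.3],-1.637,-0.6]]' 40| grep -v ori; python3 -m jog '[[[0,0,0],0,-0.6]]' | grep -v ori; python3 -c "
from h import *
to([.5994,.1348,.31],-77.85);pic('wrist','w21')"
```

```text
clock: 35.55
tcp_pos: [0.5979, 0.1361, 0.3057]
contact_force: [-0.4, -0.9, -0.0]
grip_width: 0.0685
clock: 35.67
tcp_pos: [0.5981, 0.1347, 0.3066]
contact_force: [0.1, -0.4, 0.0]
grip_width: 0.0682
t 35.67 tcp [0.5981 0.1347 0.3066] yaw -78.12 F [ 0.1  -0.42  0.  ] M [-0.01 -0.04 -0.  ] w 0.0682
shift cm [ 0.01 -0.34  0.13] twist -0.005
```

View pics/w21.png

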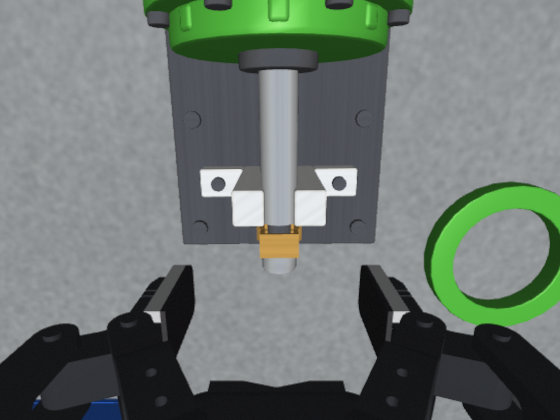

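```bash
python3 -c "
from h import *
crop('w21',230,190,330,280,'c28')
o,M,y=st();d=load('w21')
for v in (234,246,258): print(v,(M.T@(atz(d,279.5,v,.104)-o['tcp_pos'])*1e3).round(1))
print('rodend',(M.T@(atz(d,279.5,268,.085)-o['tcp_pos'])*1e3).round(1))
"
```

```text
scale 6.666666666666667
t 35.73 tcp [0.5982 0.1347 0.3068] yaw -78.1 F [-0.35 -0.14 -0.22] M [0.02 0.02 0.01] w 0.0681
234 [ -8.1 202.8   1.1]
246 [ -1.6 202.8   1.1]
258 [  5.  202.8   1.1]
rodend [ 19.6 221.8   1.3]
```

View pics/c28.png

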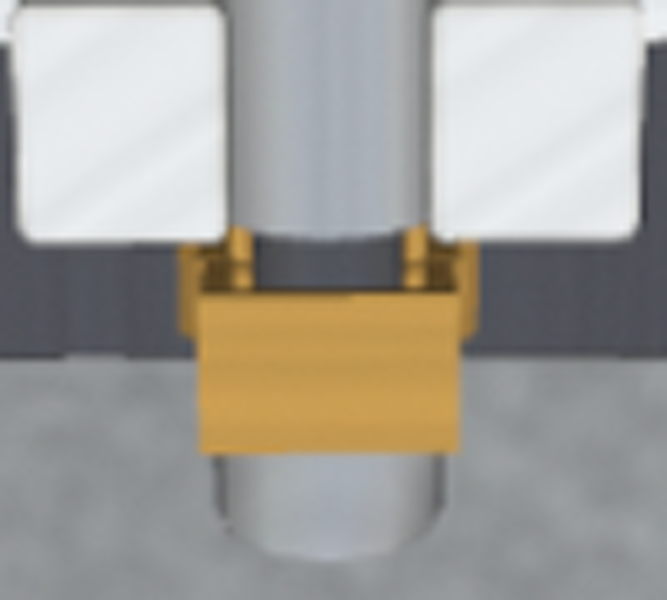

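```bash
python3 -m jog '[[[0.1,2,0.12],-0.004,-0.6],[[0.1,3.5,0.12],-0.004,-0.4],[[0.1,4,0.12],-0.004,0],[[0.1,4,0.12],-0.004,0.2],[[0.1,4,0.12],-0.004,0.3]]' 30| grep -v ori; python3 -c "
from h import *
st();pic('wrist','w22');pic('scene','s22');crop('s22',270,220,350,280,'c29')"
```

```text
clock: 36.35
tcp_pos: [0.6, 0.1352, 0.2673]
contact_force: [0.2, -0.1, 0.4]
grip_width: 0.03
t 36.35 tcp [0.6    0.1352 0.2673] yaw -77.61 F [ 0.21 -0.13  0.36] M [-0.03  0.01  0.04] w 0.03
scale 10.0
```

View pics/w22.png

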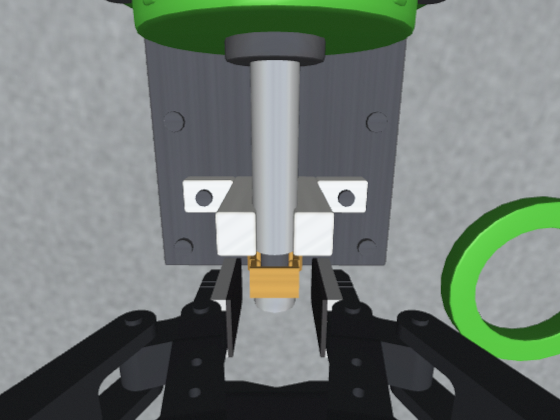

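View pics/c29.png

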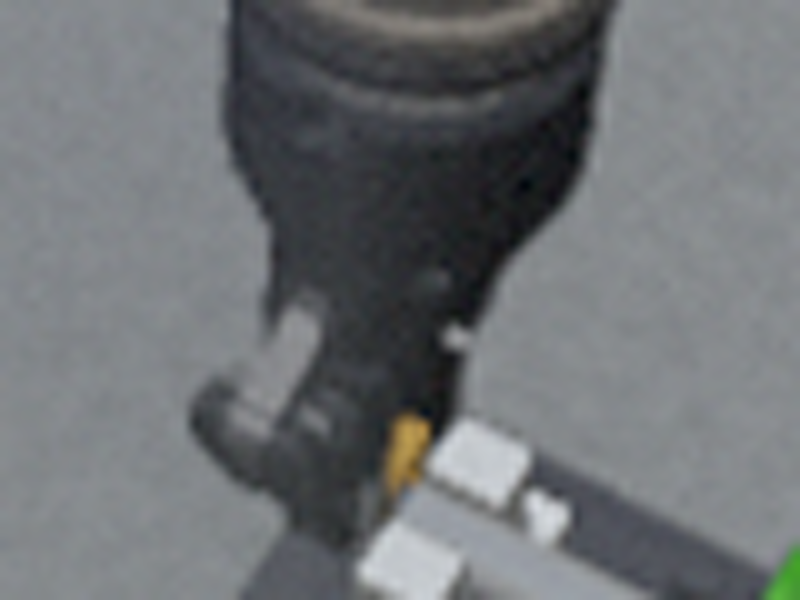

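```bash
python3 -m jog '[[[0,0,0],0,0.4],[[0,0,0],0,0.5],[[0,0,0],0,0.6],[[0,0,0],0,0.8],[[0,0,0],0,1],[[0,0,0],0,1],[[0,0,0],0,1]]' 30| grep -v ori; python3 -c "
from h import *
st();pic('wrist','w23');crop('w23',200,200,360,320,'c30')"
```

```text
clock: 37.33
tcp_pos: [0.5999, 0.1352, 0.2672]
contact_force: [-1.9, -0.5, 5.8]
grip_width: 0.019
t 37.33 tcp [0.5999 0.1352 0.2672] yaw -77.6 F [-1.91 -0.52  5.75] M [-0.03  0.34 -0.01] w 0.019
scale 5.0
```

View pics/c30.png

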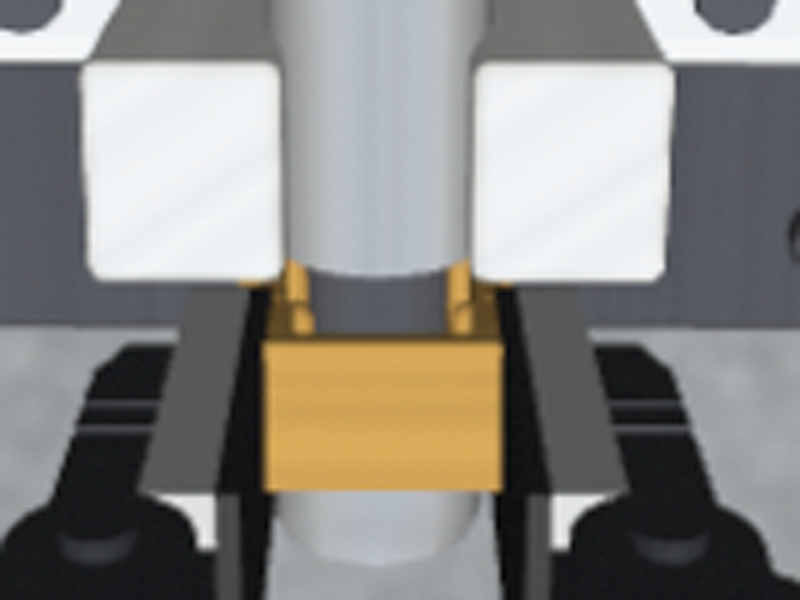

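```bash
python3 -m jog '[[[0,-0.3,0],0,1],[[0,-0.8,0],0,1],[[0,-1.5,0],0,1],[[0,-3,0],0,1],[[0,-5,0],0,1],[[0,-5,0],0,1]]' | grep -v ori; python3 -c "
from h import *
to([.474,-.148,.33],-78);pic('wrist','w24')"
```

```text
clock: 38.12
tcp_pos: [0.6006, 0.1352, 0.3196]
contact_force: [-0.0, 1.1, -1.0]
grip_width: 0.0191
t 38.12 tcp [0.6006 0.1352 0.3196] yaw -77.6 F [-0.02  1.14 -0.96] M [-0.02 -0.    0.01] w 0.0191
shift cm [ 24.94  -1.14 -18.44] twist 0.007
```

View pics/w24.png

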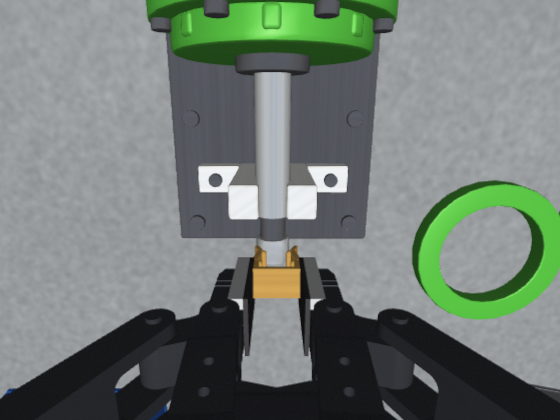

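```bash
python3 -m jog '[[[5,-0.5,-3.5],0,1],[[10,-1,-7],0,1],[[15,-1,-11],0,1],[[20,-1,-15],0,1],[[24.9,-1,-18.4],0,1],[[24.9,-1,-18.4],0,1],[[24.9,-1,-18.4],0,1]]' | grep -v ori; python3 -c "
from h import *
to([.474,-.148,.203],-78)"
```

```text
clock: 39.05
tcp_pos: [0.4736, -0.1472, 0.3268]
contact_force: [-0.3, 1.1, 0.8]
grip_width: 0.019
t 39.05 tcp [ 0.4736 -0.1472  0.3268] yaw -77.61 F [-0.32  1.13  0.82] M [ 0.01  0.   -0.01] w 0.019
shift cm [ 0.1  12.38  0.02] twist 0.007
```

```bash
python3 -m jog '[[[0.1,4,0],0,1],[[0.1,8,0],0,1],[[0.1,11,0],0,1],[[0.1,12.2,0],0,1],[[0.1,12.2,0],0,1],[[0.1,12.2,0],0,1]]' | grep -v ori; python3 -c "
from h import *
st();pic('wrist','w25')"
```

```text
clock: 39.8
tcp_pos: [0.4744, -0.1483, 0.2059]
contact_force: [0.3, -0.1, 0.3]
grip_width: 0.019
t 39.8 tcp [ 0.4744 -0.1483  0.2059] yaw -77.56 F [ 0.28 -0.05  0.26] M [-0.01 -0.01 -0.02] w 0.019
```

View pics/w25.png

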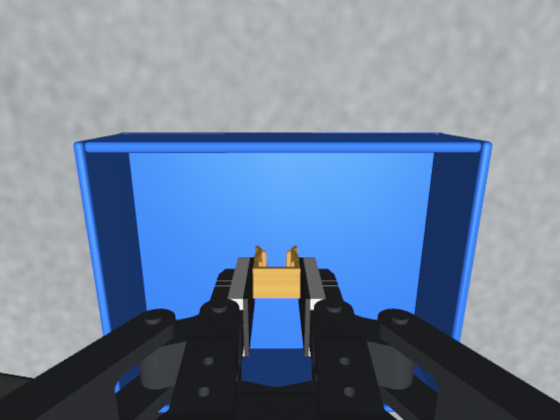

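```bash
python3 -m jog '[[[0,0.4,0],0,1],[[0,0.8,0],0,1],[[0,0.8,0],0,0.6],[[0,0.8,0],0,0.3],[[0,0.8,0],0,0],[[0,0.8,0],0,0],[[0,-2,0],0,0],[[0,-6,0],0,0],[[0,-11,0],0,0],[[0,-15,0],0,0]]' | grep -v ori;python3 -m jog '[[[0,0,0],0,0],[[0,0,0],0,0],[[0,0,0],0,0],[[0,0,0],0,0]]' | grep -v ori; python3 -c "
from h import *
st();pic('wrist','w26');pic('scene','s26')"
```

```text
clock: 41.1
tcp_pos: [0.4737, -0.1486, 0.3568]
contact_force: [0.9, 0.2, 0.0]
grip_width: 0.0432
clock: 41.6
tcp_pos: [0.4734, -0.1484, 0.354]
contact_force: [0.4, -0.1, 1.0]
grip_width: 0.0428
t 41.6 tcp [ 0.4734 -0.1484  0.354 ] yaw -77.61 F [ 0.41 -0.13  0.95] M [ 0.03  0.01 -0.  ] w 0.0428
```

View pics/w26.png

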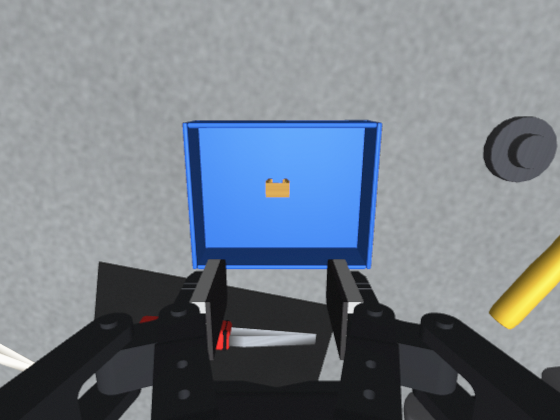

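View pics/s26.png

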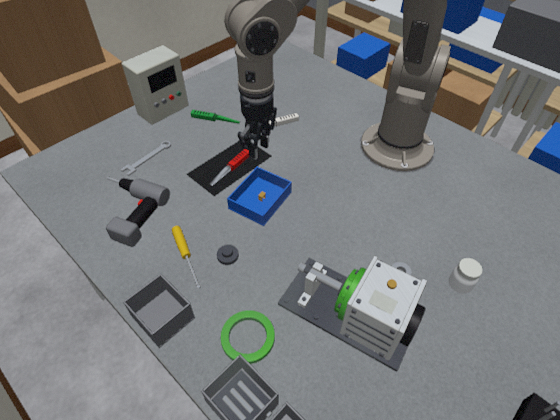

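```bash
python3 -c "
from bench import hand_in
print(hand_in())"
```

```text
the job is handed in; nothing more can be done
None
```

The job is done and handed in at about 41.6 s of the 72 s allowed; `hand_in()` gives no verdict.

- **Wedge:** I felt the blade down onto the rod end, which showed its tip bent up about 2 mm. I then slid it under the bridge in small steps. The push peaked at about 9 N at the wrist and had fallen to about 1.6 N by the last step. The tip then stood about 55 mm past the clip's seat, and the scene picture showed the clip raised about 9.5 mm.
- **Clip:** It stayed perched when the blade was drawn out. After the wedge was back on its mat, I lifted the clip off and released it in the tray.
- **Last checks:** The final pictures show the clip standing in the middle of the blue tray and nothing visibly shifted on the bench. They also show the wedge lying flat on its mat and the gripper open and clear.
- **Disagreements:** The wrist camera's calibration and the view of the pads differed by about 2 mm sideways. I corrected this before contact and it ended within about 0.5 mm. While the tip went in, the clip was pushed about 1 mm along its groove and tilted slightly before it began to rise. When the fingers closed on the clip, the wrist read about 6 N upward, so a fingertip may have touched the guide block, well under the 15 N limit.

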